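# Fetch a pipe coupling from inside a carton layer and rebuild the layer

### The arm

A 6-joint arm with a two-finger parallel gripper is mounted at the origin on the work surface. World frame = base frame: x ahead of the robot, y to its left, z up, the work surface at z = 0. Lengths are in m, angles in rad, forces in N, time in s.
With the tool pointing down it reaches from about 0.325 to 0.75 m from the base axis. Payload 7.6 kg.
Tool frame: the origin (TCP) lies at the centre of the arm's flange, where the gripper is bolted on; the fingertips stand 173 mm ahead of it and the grasp point (between the pads) lies 155 mm ahead of it (env.tips_ahead is the distance from the TCP to the fingertips, in m); z points along the fingers, y is the direction in which the jaws open and shut (so a half turn about z gives the same grasp; the last joint's range is limited). The gripper opens to 85 mm and grips with 20 to 120 N. Pads are 22 mm wide; open, the fingers measure 114 mm over their backs; the gripper's body (76 mm by 85 mm) begins 54 mm behind the grasp point. The pads swing forward as they close: fully open they stand 13 mm farther back than shut.
Start: joints at [-1.326, 0.052, 1.401, -0, 1.689, -0.07], TCP at [0.163, -0.499, 0.405] pointing down, gripper open.
Joint ranges: [-2.9, 2.9], [-0.91, 2.17], [0.12, 2.37], [-1.06, 4.2], [0.26, 2.73], [-2.93, 2.93]. Speed limits (rad/s): [2.57, 2.57, 3.01, 3.14, 3.14, 3.14].

### API

Orientations are given as a rotation vector (axis times angle).
In Python, from workcell import env gives the robot as it stands.
- The arm moves only by the tool play_rows, never from a script. Its argument "targets" is a list of rows, each an object with "xyz": the shift along the world's x, y, z in cm, a list of three; "rotation": the turn, a rotation vector about the world's x, y, z in degrees, a list of three; "hand": the opening in per cent of the stroke, from 0 (shut) to 100 (fully open). In form: [{"xyz": [tx, ty, tz], "rotation": [ax, ay, az], "hand": hand}, ...]. A call has 1 to 20 rows; each row is the pose to reach, as a shift and turn from the pose commanded when the call began; what a row does not reach only later rows make up. A row lasts 1/8 s, in which the tool goes at most 62.5 mm and 10.7 degrees, less where a joint would pass 70% of its speed; a pose out of reach is approached as far as the arm can. A call with a gripper value outside its range is refused whole. The fingers move at their own pace and stop on an object; "grip_force" is the grip in N (left out, the last holds). Time passes only in rows, so rows that repeat a pose let the fingers close. It gives the time, the measured TCP pose, the force and the opening at its end, in the units of the state.
- env.get_obs(): the state, without advancing time (a new reading comes with each control period).
- env.camera(name): name is "side" or "top" or "wrist"; returns a dict with "pixels" (384x512x3 uint8, red, green, blue), "depth" (384x512 float32, m along the optical axis (not along the pixel's ray), 0 where there is no reading), "fx", "fy", "cx", "cy" (pixels), "R" (3x3) and "t" (3): a world point X has camera coordinates R X + t. Camera axes: x right, y down, z forward; pixel columns grow to the right and rows downward; lengths in m; the calibration is good to about 2 mm. A picture is of the moment at which its call begins.
- env.close_job(): hands the job in, once; it reports no verdict.
The state is a dict: "t": time; "joint_positions": joint angles; "joint_velocities": joint speeds; "joint_torque": joint torques, N m; "ee_pos": TCP position; "orientation": TCP orientation; "ft_force": force on the tool from outside, world axes, zero at the start; "ft_torque": the same for the moment, N m; "opening": finger opening in m.
Only numpy, scipy, OpenCV 4.12 (cv2) and the standard library are available. Lean on these libraries where they do the work, as an engineer would, in place of code of your own. Each camera call takes 0.05 s, during which the arm holds its last target.

### The job

A black steel pipe coupling is wanted for an order, but it stands hemmed in by the three handled cartons (red, blue, yellow) of the upper layer on the skid: move all three cartons onto the green mat, and while they stand there fetch the coupling and stand it upright, centred on the white disc in the grey order tray. Then put every carton back exactly where it stood and lying the same way, so that the layer again crosses the layer beneath it, each colour in its own old place; keep the cartons upright throughout, and leave the copper elbow and brass reducer in the tray where they are.

Things in the scene. Friction and masses are not known exactly. Their poses are not given: they have to be found in the camera images.
- red_case_mid (a point): Loose carton, red band and carry handle, 0.25-0.46 kg. Box 130 (its x) x 66 (y) x 55 mm high; this point is the box's middle, 27.5 mm above its underside. Handle: rigid bar along x, 74 long, 14 thick, 18 mm high; its middle 55.5 mm and top 64.5 mm above this point, 19 mm of air under it. Starts on the skid at left or right rear, along skid x.
- blue_case_mid (a point): Loose carton, blue band and carry handle, 0.25-0.46 kg. Box 130 (its x) x 66 (y) x 55 mm high; this point is the box's middle, 27.5 mm above its underside. Handle: rigid bar along x, 74 long, 14 thick, 18 mm high; its middle 55.5 mm and top 64.5 mm above this point, 19 mm of air under it. Starts on the skid at left or right rear, along skid x.
- yellow_case_mid (a point): Loose carton, yellow band and carry handle, 0.25-0.46 kg. Box 130 (its x) x 66 (y) x 55 mm high; this point is the box's middle, 27.5 mm above its underside. Handle: rigid bar along x, 74 long, 14 thick, 18 mm high; its middle 55.5 mm and top 64.5 mm above this point, 19 mm of air under it. Starts on the skid in front, across (its x along skid y).
- coupling_mid (a point): Black steel pipe coupling to fetch: a plain upright tube, 48 mm outside, 34 mm inside, 50 mm high, 0.3 kg, loose. This point is on its axis (z), half-way up. It starts on the lower layer with about 7 mm to the red and to the blue carton and 9 mm to a stop block on the skid's back board, so no finger fits beside it until those cartons are gone.
- skid: Fixed wooden skid, 254 x 215 mm, with a fixed lower layer of cartons (two along x in front, one across at the back); z up. Origin: on the table under its middle. The upper cartons and the coupling stand 85 mm above it. Upper cartons: about x 42, y +64 and -64 mm; yellow x -70, y 0. A back board (inner face x = 125 mm) rises to 130 mm; on it, at y = 0, a stop block 24 mm wide reaches in to x = 111.
- mat: Fixed flat green mat, the side area for the cartons: 180 (x) x 290 (y) x 3 mm thick. Origin: centre of its underside. It takes the three cartons side by side, their long sides along its x, 90 mm apart along its y. It lies left or right of the skid.
- tray_spot (a point): Centre of the flat white disc (70 mm across) on the floor of the grey open order tray, where the coupling goes; z up. The tray is fixed, 200 x 200 mm, walls 5 mm thick, inner floor 5 mm and rim 35 mm above the table; its middle is 45 mm from this point along +x. Elbow and reducer are in its +x half. It is on the other side of the skid from the mat.
- elbow_mid (a point): Copper pipe elbow, loose, two legs about 36 mm long of 31 mm diameter at a right angle, lying in the tray. Bystander: leave it. Point: about its middle, 13 mm above its underside.
- reducer_mid (a point): Brass reducer, loose, a stepped round piece 40 mm across and 42 mm high, standing in the tray. Bystander: leave it. Point: on its axis, half-way up.
There are look-alikes about, which are no part of the job. What is shaped like the part that bears blue_case_mid but pink or turquoise is not meant.

How it is judged:
By the outcome, as a careful person would: the job done as asked, in the order asked, and still so for the second after the job is handed in, with the robot touching nothing.
It also fails if it takes over 144 s, if anything falls off the work surface, if the arm or the gripper's body presses on something with over 40 N, if the wrist force passes 120 N, or if a joint passes its speed limit or range.

## Working session

There is one attempt and no reset: what is moved stays moved. The work goes in short steps, Python scripts to look and compute and a tool call to move; the robot and the scene stay as the last step left them, time stands still between calls to the robot, and variables do not carry over. Pictures are saved under pics/ and viewed, and the job is handed in when it is done.

Besides the shell and the picture viewer there is one more tool, called after "Call:" as name(argument=value, ...) on one line, values as JSON. play_rows: Moves the arm, as the interface text tells. Its arguments: {"type":"object","properties":{"targets":{"type":"array"},"grip_force":{"type":"number"}},"required":["targets"]}

```bash
ls; mkdir -p pics; python3 - <<'E'
from workcell import env
import cv2,numpy as np
print(env.get_obs(), env.tips_ahead)
for n in ["top","side"]:
    c=env.camera(n); cv2.imwrite(f"pics/{n}0.png",c["pixels"][:,:,::-1]); np.savez(f"{n}0.npz",**c)
    print(n,c["fx"],c["cx"],c["cy"],c["R"],c["t"])
E
```

```text
pics
{'t': 0.0, 'joint_positions': array([-1.32629528e+00,  5.28322934e-02,  1.40173499e+00, -1.95644478e-05,
        1.68857003e+00, -7.03254653e-02]), 'joint_velocities': array([ 7.47481952e-04, -1.00682515e-03,  9.91948133e-04, -5.63272371e-05,
        6.62525747e-04, -1.53788795e-03]), 'joint_torque': array([-2.94896548e-03, -3.81676519e+01, -3.60181439e+01, -2.90424241e-04,
        6.38077705e-03,  2.44583856e-05]), 'ee_pos': array([ 0.16256731, -0.49916647,  0.40386937]), 'orientation': array([-3.10123274e+00, -4.92244032e-01,  2.41326237e-04]), 'ft_force': array([ 0.48266327, -0.10212816,  0.11236889]), 'ft_torque': array([ 0.05195226,  0.01214993, -0.04011536]), 'opening': 0.08505176453654742} 0.1734
top 372.6977819775375 254.21697590321526 196.7296992725911 [[ 0.04008762 -0.99918714  0.00424715]
 [-0.97395367 -0.04002392 -0.22318679]
 [ 0.22317536  0.0048105  -0.97476644]] [-0.01158165  0.49312313  0.97591811]
side 499.7429622020267 258.34524985233935 186.91346510085904 [[-0.96434114 -0.26465056 -0.00250005]
 [-0.15998347  0.59042524 -0.79107732]
 [ 0.21083515 -0.76246844 -0.61171106]] [0.45842492 0.16162623 1.46802604]
```

View pics/top0.png

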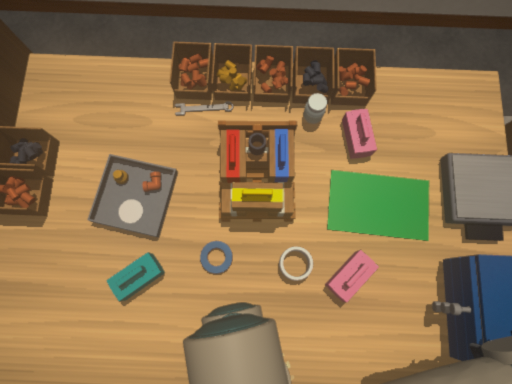

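View pics/side0.png

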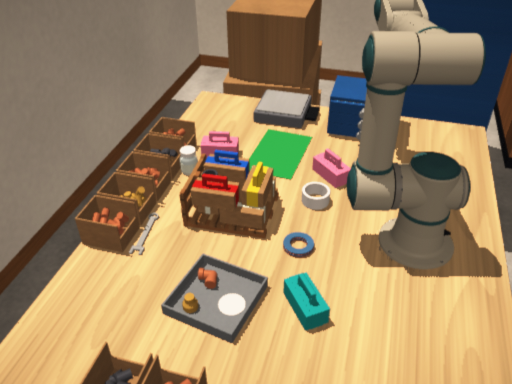

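The top view shows the skid near (257,172): red carton on the left (233,153), blue on the right (282,153), yellow in front (257,196), and the coupling at (257,143). The mat is at (380,205) and the tray with its white disc at (131,211). Next I'll enlarge and measure.

```bash
cat > h.py <<'E'
import numpy as np,cv2
def world(c,u,v,z=None):
    R,t=c["R"],c["t"]; fx,fy,cx,cy=[float(c[k]) for k in("fx","fy","cx","cy")]
    u=np.asarray(u,float);v=np.asarray(v,float)
    d=np.stack([(u-cx)/fx,(v-cy)/fy,np.ones_like(u)],-1)
    if z is None:
        D=c["depth"][np.round(v).astype(int),np.round(u).astype(int)]
        return (d*D[...,None]-t)@R
    o=-R.T@t; w=d@R
    return o+w*((z-o[2])/w[...,2])[...,None]
def cloud(c):
    v,u=np.mgrid[0:384,0:512]
    return world(c,u,v)
def crop(c,x0,y0,w,h,s,name):
    im=c["pixels"][y0:y0+h,x0:x0+w,::-1]
    cv2.imwrite(name,cv2.resize(im,None,fx=s,fy=s,interpolation=cv2.INTER_CUBIC))
E
python3 - <<'E'
from h import *
c=dict(np.load("top0.npz")); s=dict(np.load("side0.npz"))
crop(c,205,105,105,130,4.6*1,"pics/t_sk.png"); crop(s,170,130,120,110,5,"pics/s_sk.png")
P=cloud(c)
hsv=cv2.cvtColor(c["pixels"],cv2.COLOR_RGB2HSV)
def rep(n,m):
    p=P[m]; print(n,len(p),"med",np.median(p,0).round(4),"min",p.min(0).round(3),"max",p.max(0).round(3))
    xy=p[:,:2].astype(np.float32); print(cv2.minAreaRect(xy))
H,S,V=hsv[...,0].astype(int),hsv[...,1],hsv[...,2]
v,u=np.mgrid[0:384,0:512]
sk=(u>215)&(u<300)&(v>115)&(v<225)
rep("red",sk&((H<6)|(H>174))&(S>180)&(V>80))
rep("blue",sk&(H>105)&(H<130)&(S>130))
rep("yel",sk&(H>25)&(H<33)&(S>180))
rep("green",(H>50)&(H<75)&(S>150)&(v>150)&(v<260))
tr=(u>85)&(u<180)&(v>150)&(v<245)
rep("disc",tr&(S<40)&(V>170))
rep("tray",tr&(S<60)&(V<130))
E
```

```text
red 510 med [0.5889 0.0672 0.1402] min [0.263 0.003 0.135] max [0.654 0.087 1.061]
((0.4572027921676636, 0.05061352252960205), (0.39784473180770874, 0.03946991264820099), 7.9752678871154785)
blue 381 med [ 0.598  -0.0584  0.1408] min [ 0.263 -0.074  0.135] max [0.662 0.003 1.061]
((0.4610857665538788, -0.04228620231151581), (0.04520517587661743, 0.40419548749923706), 83.37840270996094)
yel 392 med [4.807e-01 4.000e-04 1.406e-01] min [ 0.463 -0.06   0.134] max [0.497 0.065 0.18 ]
((0.4800865948200226, 0.002593148499727249), (0.03293542563915253, 0.1253311038017273), 0.8454139232635498)
green 1 med [ 0.4757 -0.3738  0.003 ] min [ 0.476 -0.374  0.003] max [ 0.476 -0.374  0.003]
((0.47566530108451843, -0.37375709414482117), (0.0, 0.0), 0.0)
disc 1 med [0.4813 0.3511 0.0035] min [0.481 0.351 0.003] max [0.481 0.351 0.003]
((0.48134487867355347, 0.35110950469970703), (0.0, 0.0), 0.0)
tray 3196 med [0.4864 0.3589 0.0043] min [ 0.263  0.003 -0.003] max [0.605 0.468 1.061]
((0.44612833857536316, 0.21426433324813843), (0.5145706534385681, 0.2172153890132904), 71.89454650878906)
```

View pics/t_sk.png

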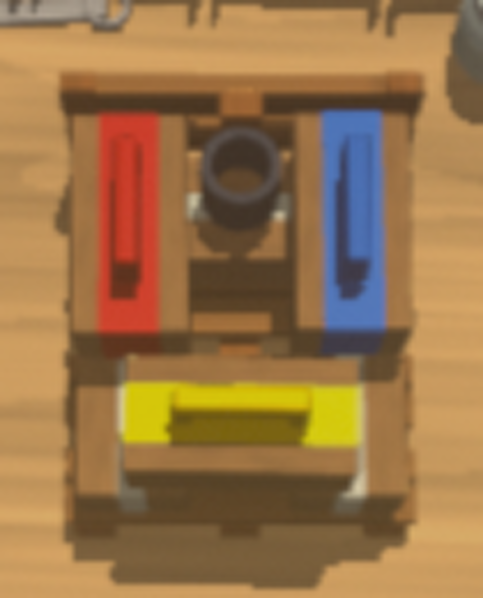

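View pics/s_sk.png

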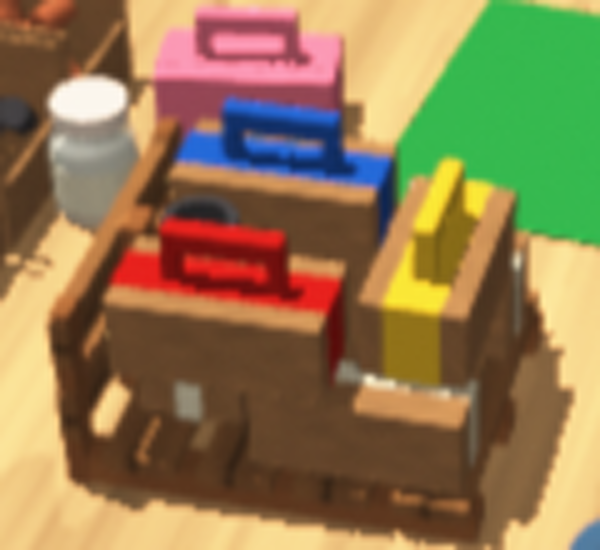

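```bash
python3 - <<'E'
from h import *
c=dict(np.load("top0.npz")); P=cloud(c)
D=c["depth"]>0
hsv=cv2.cvtColor(c["pixels"],cv2.COLOR_RGB2HSV); H,S,V=[hsv[...,i].astype(int) for i in range(3)]
v,u=np.mgrid[0:384,0:512]
def rep(n,m):
    m=m&D; p=P[m]; r=cv2.minAreaRect(p[:,:2].astype(np.float32))
    print(n,len(p),"mean",p.mean(0).round(4),"rect",np.round(r[0],4),np.round(r[1],4),round(r[2],2))
print(hsv[205,380],hsv[211,131])
sk=(u>215)&(u<300)&(v>115)&(v<225)
# box tops  z~.1405, handles z~.1775
top=sk&(abs(P[...,2]-.140)<.004); hd=sk&(abs(P[...,2]-.1765)<.005)
n,l=cv2.connectedComponents(top.astype(np.uint8),connectivity=4)
for i in range(1,n):
    if (l==i).sum()>60: rep("top",l==i)
n,l=cv2.connectedComponents(hd.astype(np.uint8))
for i in range(1,n):
    if (l==i).sum()>20: rep("hd",l==i)
rep("mat",(H>45)&(H<80)&(S>120)&(u>320)&(u<440)&(v>160)&(v<250))
tr=(u>85)&(u<180)&(v>150)&(v<245)
rep("disc",tr&(S<70)&(V>140))
rep("trayrim",tr&(abs(P[...,2]-.035)<.003))
E
```

```text
[ 63 148 155] [ 19  44 209]
top 985 mean [0.5875 0.0682 0.1391] rect [0.5904 0.0691] [0.133  0.0647] 2.58
top 979 mean [ 0.5935 -0.058   0.1391] rect [ 0.5967 -0.0585] [0.1311 0.0657] 1.84
top 1040 mean [0.4782 0.0016 0.1391] rect [0.4805 0.0012] [0.0663 0.128 ] 2.24
hd 134 mean [0.589  0.0687 0.1757] rect [0.5892 0.0687] [0.07   0.0104] 3.1
hd 162 mean [ 0.5959 -0.0582  0.1755] rect [ 0.5964 -0.0582] [0.0718 0.0129] 1.21
hd 166 mean [ 4.798e-01 -3.000e-04  1.753e-01] rect [4.794e-01 2.000e-04] [0.0133 0.0712] 2.62
mat 5861 mean [ 0.4962 -0.3527  0.002 ] rect [ 0.4981 -0.3534] [0.2887 0.1788] 85.77
disc 506 mean [0.4485 0.3637 0.0049] rect [0.4489 0.3641] [0.0722 0.0723] 38.22
trayrim 502 mean [0.498  0.3527 0.0342] rect [0.4935 0.354 ] [0.2013 0.2003] 79.21
```

Call:
play_rows(targets=[{"xyz":[5,6.6,0.5],"rotation":[0,0,-3],"hand":100},{"xyz":[10,13,1],"rotation":[0,0,-8],"hand":100},{"xyz":[14,18.5,1.5],"rotation":[0,0,-15.5],"hand":100},{"xyz":[17.5,23,2],"rotation":[0,0,-15.5],"hand":100},{"xyz":[21,28,2],"rotation":[0,0,-15.5],"hand":100},{"xyz":[24.5,32.5,2],"rotation":[0,0,-15.5],"hand":100},{"xyz":[28,37,2],"rotation":[0,0,-15.5],"hand":100},{"xyz":[31,41.5,2],"rotation":[0,0,-15.5],"hand":100},{"xyz":[34,46,2],"rotation":[0,0,-15.5],"hand":100},{"xyz":[36.5,49,2],"rotation":[0,0,-15.5],"hand":100},{"xyz":[37,50,2],"rotation":[0,0,-15.5],"hand":100},{"xyz":[37,50,2],"rotation":[0,0,-15.5],"hand":100},{"xyz":[37,50,2],"rotation":[0,0,-15.5],"hand":100}])

```text
t: 1.72
ee_pos: [0.5321, -0.0002, 0.4248]
orientation: [3.14, 0.067, -0.0]
ft_force: [0.1, 0.9, 0.8]
opening: 0.0854
```

```bash
python3 - <<'E'
from workcell import env
from h import *
o=env.get_obs(); print(o["t"],o["ee_pos"],o["orientation"],o["joint_positions"],o["ft_force"])
c=env.camera("wrist"); np.savez("w1.npz",**c); cv2.imwrite("pics/w1.png",c["pixels"][:,:,::-1])
print(c["fx"],c["R"],-c["R"].T@c["t"])
E
```

```text
1.725 [ 5.32117071e-01 -2.20658547e-04  4.24825805e-01] [ 3.14048596e+00  6.73713604e-02 -1.41292419e-04] [-6.97373321e-02  6.82328359e-02  1.34427422e+00 -3.95672510e-04
  1.72914020e+00  1.45809814e+00] [0.10946986 0.91470006 0.77156298]
309.52901826208114 [[ 4.32901238e-02 -9.99062490e-01 -3.25793251e-04]
 [-9.50421617e-01 -4.12829860e-02  3.08211722e-01]
 [-3.07936221e-01 -1.30328827e-02 -9.51317732e-01]] [0.61104    0.00177784 0.39377784]
```

View pics/w1.png

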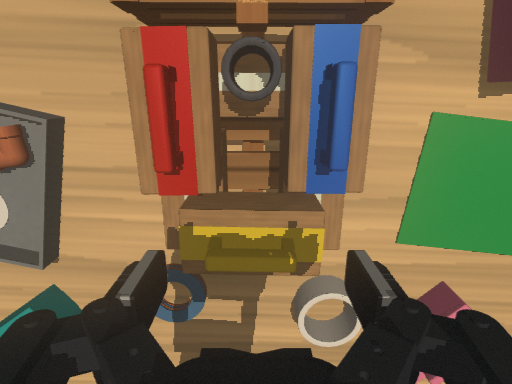

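The wrist view shows red (165,110), blue (340,110), yellow (253,235) and the coupling (251,68). The mat is on the right and the tray on the left. I'll measure poses from it and compare with the top view.

```bash
cat >> h.py <<'E'
def comps(P,m,amin):
    n,l=cv2.connectedComponents(m.astype(np.uint8),connectivity=4)
    out=[]
    for i in range(1,n):
        q=l==i
        if q.sum()<amin: continue
        p=P[q]; x=p[:,:2]; r=cv2.minAreaRect(x.astype(np.float32))
        out.append((q,p,r)); 
    return out
def show(n,o):
    q,p,r=o; w,vv=np.linalg.eigh(np.cov(p[:,:2].T)); a=np.degrees(np.arctan2(vv[1,1],vv[0,1]))
    print(n,len(p),"mean",p.mean(0).round(4),"rect",np.round(r[0],4),np.round(r[1],4),round(r[2],2),"pca",round((a+45)%180-45,2))
E
python3 - <<'E'
from h import *
for f in ["w1.npz","top0.npz","side0.npz"]:
    c=dict(np.load(f)); P=cloud(c); D=c["depth"]>0
    print(f)
    sk=D&(P[...,0]>.4)&(P[...,0]<.68)&(abs(P[...,1])<.13)
    for o in comps(P,sk&(abs(P[...,2]-.140)<.005),150): show("top",o)
    for o in comps(P,sk&(abs(P[...,2]-.1765)<.005),30): show("hd",o)
    for o in comps(P,sk&(abs(P[...,2]-.135)<.004)&(abs(P[...,1])<.03)&(P[...,0]>.58),15): show("cpl",o)
E
```

```text
w1.npz
top 11186 mean [ 0.6027 -0.0559  0.1398] rect [ 0.5961 -0.0588] [0.1308 0.0666] 2.29 pca 1.77
top 11041 mean [0.5962 0.0661 0.1399] rect [0.5891 0.0686] [0.1311 0.0662] 3.11 pca 3.94
top 7155 mean [0.4879 0.0007 0.14  ] rect [0.4799 0.0006] [0.0666 0.1311] 1.47 pca 91.24
hd 2279 mean [ 0.5984 -0.0577  0.1762] rect [ 0.5966 -0.0586] [0.0733 0.0145] 2.53 pca 2.27
hd 2277 mean [0.5914 0.0677 0.1763] rect [0.5893 0.0685] [0.0731 0.0146] 3.1 pca 3.11
hd 1560 mean [4.816e-01 3.000e-04 1.761e-01] rect [4.802e-01 3.000e-04] [0.0145 0.0735] 1.81 pca 91.35
cpl 70 mean [ 0.6481 -0.024   0.1369] rect [ 0.648  -0.0248] [0.0216 0.0028] 1.85 pca 2.43
cpl 1553 mean [0.629  0.0065 0.1345] rect [0.6281 0.0065] [0.0472 0.0466] 48.67 pca 37.91
cpl 106 mean [ 0.6151 -0.0252  0.1363] rect [ 0.614  -0.0256] [0.0415 0.0017] 2.57 pca 2.48
cpl 20 mean [ 0.5835 -0.0265  0.1358] rect [ 0.5837 -0.0267] [0.0071 0.0012] 2.91 pca 6.18
top0.npz
top 1015 mean [0.5873 0.068  0.139 ] rect [0.5904 0.0691] [0.133  0.0647] 2.58 pca 2.46
top 1005 mean [ 0.5936 -0.0581  0.139 ] rect [ 0.5969 -0.0585] [0.1315 0.0657] 
[... 490 characters left out ...]
9 -0.0268  0.1369] rect [ 0.6037 -0.0269] [0.0365 0.0028] 1.61 pca 2.13
side0.npz
top 487 mean [ 0.5919 -0.0486  0.1411] rect [ 0.5929 -0.0502] [0.1308 0.0866] 2.7 pca 6.31
top 485 mean [0.4744 0.0121 0.1414] rect [0.4776 0.0029] [0.0671 0.1368] 1.1 pca 87.85
top 561 mean [0.584  0.0778 0.1412] rect [0.5876 0.07  ] [0.1325 0.0726] 3.99 pca 5.96
hd 90 mean [ 0.5922 -0.0554  0.1768] rect [ 0.5942 -0.0582] [0.0746 0.0204] 2.17 pca 2.3
hd 83 mean [0.4761 0.0052 0.1776] rect [0.4767 0.003 ] [0.0149 0.0765] 2.34 pca 90.83
hd 114 mean [0.5864 0.0719 0.1766] rect [0.5874 0.0706] [0.0761 0.0242] 2.02 pca 3.2
cpl 74 mean [ 0.6305 -0.013   0.135 ] rect [ 0.6292 -0.0104] [0.0376 0.0533] 86.84 pca -14.84
```

Call:
play_rows(targets=[{"xyz":[3.2,-3,-1.5],"rotation":[0,0,-0.2],"hand":100},{"xyz":[6.4,-5.85,-4],"rotation":[0,0,-0.2],"hand":100},{"xyz":[6.4,-5.85,-7.5],"rotation":[0,0,-0.2],"hand":100},{"xyz":[6.4,-5.85,-10.2],"rotation":[0,0,-0.2],"hand":100},{"xyz":[6.4,-5.85,-10.2],"rotation":[0,0,-0.2],"hand":100},{"xyz":[6.4,-5.85,-10.2],"rotation":[0,0,-0.2],"hand":100},{"xyz":[6.4,-5.85,-10.2],"rotation":[0,0,-0.2],"hand":100}], grip_force=60)

```text
t: 2.65
ee_pos: [0.5967, -0.0579, 0.3249]
orientation: [3.14, 0.064, 0.005]
ft_force: [-0.6, 0.6, 0.4]
opening: 0.0853
```

```bash
python3 - <<'E'
from workcell import env
from h import *
o=env.get_obs(); print(o["t"],o["ee_pos"],o["orientation"],o["joint_positions"],o["ft_force"])
c=env.camera("wrist"); cv2.imwrite("pics/w2.png",c["pixels"][:,:,::-1])
E
```

```text
2.65 [ 0.59668747 -0.05787877  0.32485405] [3.14023957 0.06373626 0.00510805] [-1.58268832e-01  2.96442720e-01  1.28616580e+00 -1.13314473e-04
  1.55565852e+00  1.37194135e+00] [-0.56505745  0.63170618  0.40507333]
```

View pics/w2.png

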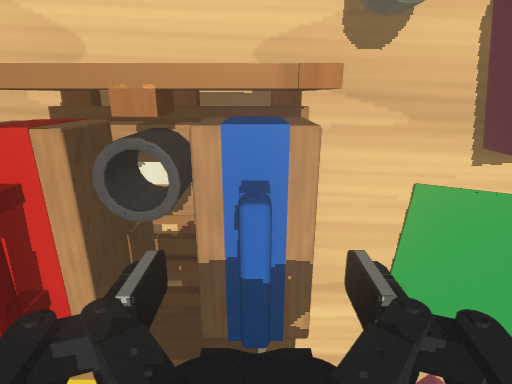

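Call:
play_rows(targets=[{"xyz":[0,-0.1,-0.1],"rotation":[0,0,0],"hand":100},{"xyz":[0,-0.1,-0.1],"rotation":[0,0,0],"hand":20},{"xyz":[0,-0.1,-0.1],"rotation":[0,0,0],"hand":0},{"xyz":[0,-0.1,-0.1],"rotation":[0,0,0],"hand":0},{"xyz":[0,-0.1,-0.1],"rotation":[0,0,0],"hand":0},{"xyz":[0,-0.1,-0.1],"rotation":[0,0,0],"hand":0},{"xyz":[0,-0.1,-0.1],"rotation":[0,0,0],"hand":0}], grip_force=60)

```text
t: 3.58
ee_pos: [0.5966, -0.0586, 0.3218]
orientation: [-3.141, -0.064, 0.0]
ft_force: [-0.8, 1.3, 0.5]
opening: 0.0132
```

```bash
python3 - <<'E'
from workcell import env
from h import *
o=env.get_obs(); print(o["t"],o["ee_pos"],o["orientation"],o["opening"],o["ft_force"])
c=env.camera("top"); P=cloud(c); D=c["depth"]>0
np.savez("top1.npz",**c)
sk=D&(P[...,0]>.4)&(P[...,0]<.68)&(abs(P[...,1])<.13)
for o in comps(P,sk&(abs(P[...,2]-.140)<.005),150): show("top",o)
c=env.camera("side"); P=cloud(c); D=c["depth"]>0
cv2.imwrite("pics/s2.png",c["pixels"][:,:,::-1])
E
```

```text
3.575 [ 0.59655771 -0.05861439  0.32176291] [-3.14085427e+00 -6.42153302e-02  6.07198076e-05] 0.013183911599118617 [-0.80004817  1.32177588  0.50964821]
top 1013 mean [0.5875 0.068  0.139 ] rect [0.5905 0.0692] [0.1326 0.065 ] 2.54 pca 1.74
top 285 mean [0.4823 0.0507 0.1391] rect [0.482  0.0532] [0.0349 0.0705] 76.75 pca -7.73
```

View pics/s2.png

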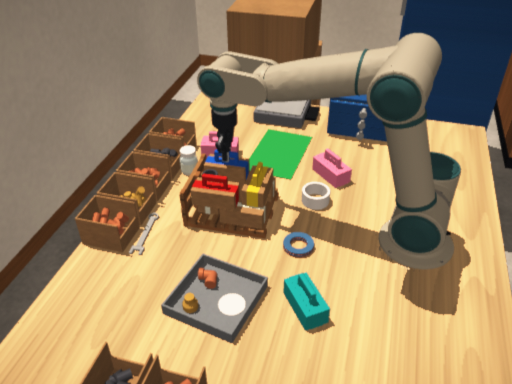

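Call:
play_rows(targets=[{"xyz":[0,0,1],"rotation":[0,0,0],"hand":0},{"xyz":[0,0,4],"rotation":[0,0,0],"hand":0},{"xyz":[0,0,7],"rotation":[0,0,0],"hand":0},{"xyz":[-0.5,-2,8],"rotation":[0,0,0],"hand":0},{"xyz":[-1.6,-6,8],"rotation":[0,0,-1],"hand":0},{"xyz":[-2.8,-10.5,8],"rotation":[0,0,-2],"hand":0},{"xyz":[-4.1,-15,8],"rotation":[0,0,-3],"hand":0},{"xyz":[-5.3,-19.5,8],"rotation":[0,0,-4],"hand":0},{"xyz":[-6.6,-24,8],"rotation":[0,0,-5],"hand":0},{"xyz":[-7.8,-28.5,8],"rotation":[0,0,-6],"hand":0},{"xyz":[-9,-33,7],"rotation":[0,0,-6.5],"hand":0},{"xyz":[-10.1,-36.8,5],"rotation":[0,0,-6.5],"hand":0},{"xyz":[-10.5,-38.4,2],"rotation":[0,0,-6.5],"hand":0},{"xyz":[-10.5,-38.4,-1.5],"rotation":[0,0,-6.5],"hand":0},{"xyz":[-10.5,-38.4,-5],"rotation":[0,0,-6.5],"hand":0},{"xyz":[-10.5,-38.4,-7.2],"rotation":[0,0,-6.5],"hand":0},{"xyz":[-10.5,-38.4,-8],"rotation":[0,0,-6.5],"hand":0},{"xyz":[-10.5,-38.4,-8.15],"rotation":[0,0,-6.5],"hand":0},{"xyz":[-10.5,-38.4,-8.15],"rotation":[0,0,-6.5],"hand":0},{"xyz":[-10.5,-38.4,-8.15],"rotation":[0,0,-6.5],"hand":0}])

```text
t: 6.18
ee_pos: [0.4915, -0.4429, 0.2407]
orientation: [3.139, -0.114, 0.001]
ft_force: [0.8, 0.8, -2.9]
opening: 0.0131
```

```bash
python3 - <<'E'
from workcell import env
from h import *
o=env.get_obs(); print(o["t"],o["ee_pos"],o["orientation"],o["opening"],o["ft_force"],o["ft_torque"])
c=env.camera("side"); crop(c,180,60,160,140,4,"pics/s3.png")
E
```

```text
6.175 [ 0.49154658 -0.44287455  0.24065978] [ 3.13887399e+00 -1.14192231e-01  8.47661378e-04] 0.013095658402219053 [ 0.83003153  0.75936286 -2.94060718] [ 0.01623795 -0.03427397  0.02224989]
```

View pics/s3.png

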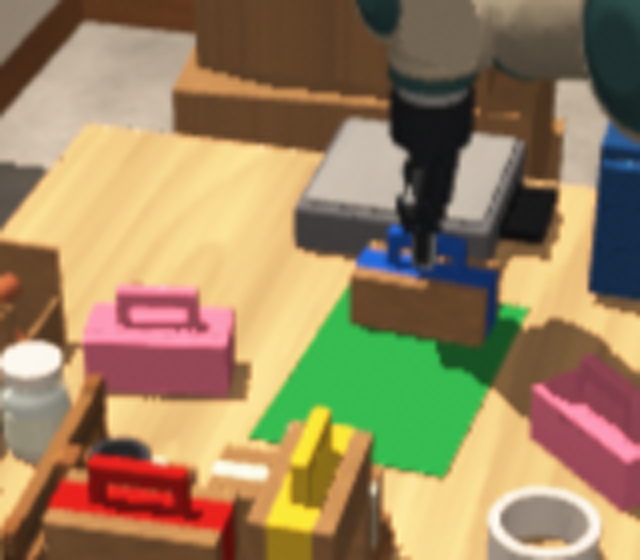

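Call:
play_rows(targets=[{"xyz":[0,0,-0.1],"rotation":[0,0,0],"hand":0},{"xyz":[0,0,-0.1],"rotation":[0,0,0],"hand":0},{"xyz":[0,0,-0.1],"rotation":[0,0,0],"hand":100},{"xyz":[0,0,-0.1],"rotation":[0,0,0],"hand":100},{"xyz":[0,0,-0.1],"rotation":[0,0,0],"hand":100},{"xyz":[0,0,2],"rotation":[0,0,0],"hand":100},{"xyz":[0,0,6],"rotation":[0,0,0],"hand":100},{"xyz":[0.5,2,11],"rotation":[0,0,0],"hand":100},{"xyz":[1.4,7,14],"rotation":[0,0,1],"hand":100},{"xyz":[2.5,13,15],"rotation":[0,0,2],"hand":100},{"xyz":[3.6,19,15],"rotation":[0,0,3],"hand":100},{"xyz":[4.8,25,15],"rotation":[0,0,4],"hand":100},{"xyz":[5.9,31,15],"rotation":[0,0,5],"hand":100},{"xyz":[7,37,15],"rotation":[0,0,6],"hand":100},{"xyz":[8.3,43,14.5],"rotation":[0,0,7],"hand":100},{"xyz":[9.3,48.5,13],"rotation":[0,0,7.2],"hand":100},{"xyz":[9.75,51.15,11],"rotation":[0,0,7.2],"hand":100},{"xyz":[9.75,51.15,9],"rotation":[0,0,7.2],"hand":100},{"xyz":[9.75,51.15,8.1],"rotation":[0,0,7.2],"hand":100},{"xyz":[9.75,51.15,8.1],"rotation":[0,0,7.2],"hand":100}])

```text
t: 8.72
ee_pos: [0.5891, 0.0685, 0.3218]
orientation: [3.14, 0.082, 0.0]
ft_force: [0.2, 0.3, -0.1]
opening: 0.0852
```

Call:
play_rows(targets=[{"xyz":[0,0,0],"rotation":[0,0,0],"hand":100}])

```text
t: 8.85
ee_pos: [0.5893, 0.0684, 0.3228]
orientation: [3.14, 0.082, 0.003]
ft_force: [0.2, 0.5, 0.0]
opening: 0.0851
```

```bash
python3 - <<'E'
from workcell import env
from h import *
o=env.get_obs(); print(o["t"],o["ee_pos"],o["orientation"],o["opening"],o["ft_force"])
c=env.camera("wrist"); cv2.imwrite("pics/w4.png",c["pixels"][:,:,::-1])
c=env.camera("top"); crop(c,200,100,250,150,3,"pics/t4.png"); P=cloud(c); D=c["depth"]>0
sk=D&(P[...,0]>.35)&(P[...,0]<.68)&(P[...,1]<-.2)&(P[...,1]>-.55)
for o in comps(P,sk&(abs(P[...,2]-.057)<.005),150): show("top",o)
for o in comps(P,sk&(abs(P[...,2]-.094)<.005),30): show("hd",o)
E
```

```text
8.85 [0.58925137 0.06837396 0.32276214] [3.14046063 0.08211391 0.0033669 ] 0.08512905710661582 [0.19410764 0.46238916 0.03901186]
top 234 mean [ 0.6593 -0.2978  0.0547] rect [ 0.6622 -0.3007] [0.0451 0.0657] 9.56 pca 90.6
top 883 mean [ 0.4889 -0.4385  0.0572] rect [ 0.4923 -0.4426] [0.0666 0.1323] 85.56 pca -2.34
hd 147 mean [ 0.4927 -0.442   0.0936] rect [ 0.4918 -0.4413] [0.0157 0.0726] 82.56 pca -5.53
```

View pics/t4.png

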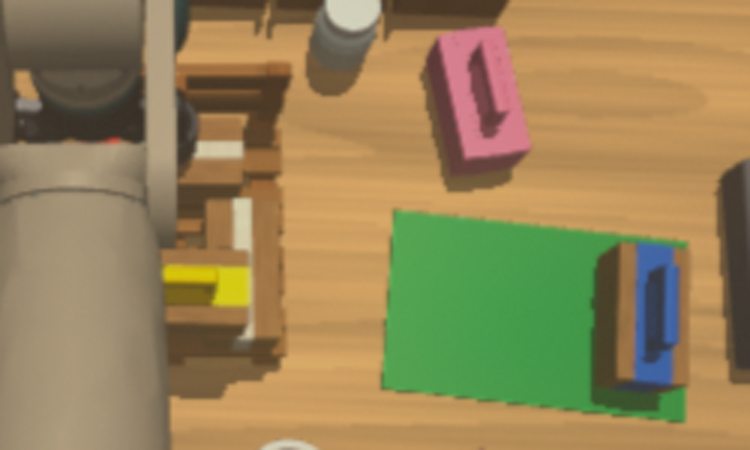

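View pics/w4.png

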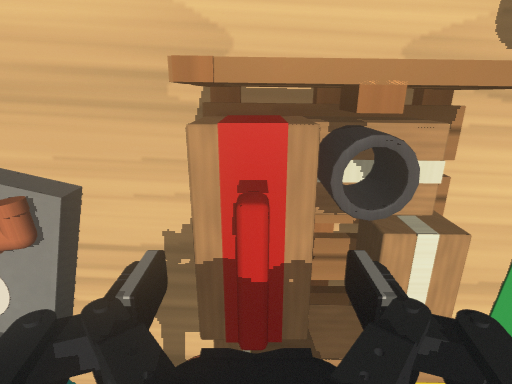

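Call:
play_rows(targets=[{"xyz":[0,0,0],"rotation":[0,0,0],"hand":20},{"xyz":[0,0,0],"rotation":[0,0,0],"hand":0},{"xyz":[0,0,0],"rotation":[0,0,0],"hand":0},{"xyz":[0,0,0],"rotation":[0,0,0],"hand":0},{"xyz":[0,0,0],"rotation":[0,0,0],"hand":0},{"xyz":[0,0,0],"rotation":[0,0,0],"hand":0}], grip_force=60)

```text
t: 9.7
ee_pos: [0.5891, 0.0689, 0.3212]
orientation: [3.14, 0.083, -0.0]
ft_force: [0.2, 1.2, 0.3]
opening: 0.0134
```

Call:
play_rows(targets=[{"xyz":[0,0,1],"rotation":[0,0,0],"hand":0},{"xyz":[0,0,4],"rotation":[0,0,0],"hand":0},{"xyz":[0,0,7.5],"rotation":[0,0,0],"hand":0},{"xyz":[-0.4,-2,9],"rotation":[0,0,0],"hand":0},{"xyz":[-1.3,-6,9],"rotation":[0,0,-1],"hand":0},{"xyz":[-2.3,-10.5,9],"rotation":[0,0,-2],"hand":0},{"xyz":[-3.3,-15,9],"rotation":[0,0,-3],"hand":0},{"xyz":[-4.3,-19.5,9],"rotation":[0,0,-4],"hand":0},{"xyz":[-5.3,-24,9],"rotation":[0,0,-5],"hand":0},{"xyz":[-6.3,-28.5,9],"rotation":[0,0,-6],"hand":0},{"xyz":[-7.3,-33,9],"rotation":[0,0,-7],"hand":0},{"xyz":[-8.3,-37.5,8],"rotation":[0,0,-7.2],"hand":0},{"xyz":[-9,-41.2,6],"rotation":[0,0,-7.2],"hand":0},{"xyz":[-9.1,-42.15,3],"rotation":[0,0,-7.2],"hand":0},{"xyz":[-9.1,-42.15,-0.5],"rotation":[0,0,-7.2],"hand":0},{"xyz":[-9.1,-42.15,-4.5],"rotation":[0,0,-7.2],"hand":0},{"xyz":[-9.1,-42.15,-7],"rotation":[0,0,-7.2],"hand":0},{"xyz":[-9.1,-42.15,-8],"rotation":[0,0,-7.2],"hand":0},{"xyz":[-9.1,-42.15,-8.2],"rotation":[0,0,-7.2],"hand":0},{"xyz":[-9.1,-42.15,-8.2],"rotation":[0,0,-7.2],"hand":0}])

```text
t: 12.2
ee_pos: [0.4979, -0.3531, 0.2398]
orientation: [3.139, -0.115, 0.001]
ft_force: [-0.5, -0.4, -3.8]
opening: 0.0129
```

```bash
python3 - <<'E'
from workcell import env
from h import *
o=env.get_obs(); print(o["t"],o["ee_pos"],o["orientation"],o["opening"],o["ft_force"])
c=env.camera("side"); crop(c,180,60,160,140,4,"pics/s5.png")
E
```

```text
12.2 [ 0.49794316 -0.35306863  0.23977698] [ 3.13875151e+00 -1.14589979e-01  1.05078204e-03] 0.012897525648280589 [-0.54095875 -0.43760702 -3.83189535]
```

View pics/s5.png

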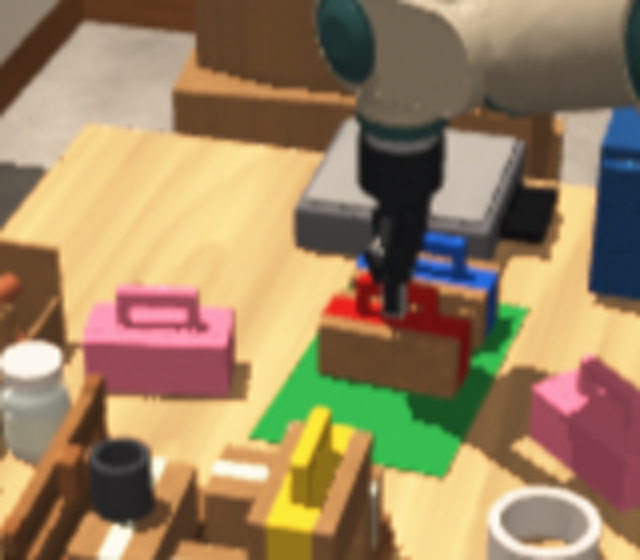

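Call:
play_rows(targets=[{"xyz":[0,0,-0.1],"rotation":[0,0,0],"hand":0},{"xyz":[0,0,-0.1],"rotation":[0,0,0],"hand":100},{"xyz":[0,0,-0.1],"rotation":[0,0,0],"hand":100},{"xyz":[0,0,-0.1],"rotation":[0,0,0],"hand":100},{"xyz":[0,0,2],"rotation":[0,0,0],"hand":100},{"xyz":[0,0,6],"rotation":[0,0,0],"hand":100},{"xyz":[0,2,10],"rotation":[0,0,8],"hand":100},{"xyz":[0,6,13],"rotation":[0,0,18],"hand":100},{"xyz":[-0.3,11,14],"rotation":[0,0,28],"hand":100},{"xyz":[-0.6,16,14],"rotation":[0,0,38],"hand":100},{"xyz":[-0.9,21,14],"rotation":[0,0,48],"hand":100},{"xyz":[-1.2,26,14],"rotation":[0,0,58],"hand":100},{"xyz":[-1.5,30,14],"rotation":[0,0,68],"hand":100},{"xyz":[-1.8,33.5,14],"rotation":[0,0,78],"hand":100},{"xyz":[-1.8,35.35,13],"rotation":[0,0,88],"hand":100},{"xyz":[-1.8,35.35,11.5],"rotation":[0,0,95.8],"hand":100},{"xyz":[-1.8,35.35,9.5],"rotation":[0,0,95.8],"hand":100},{"xyz":[-1.8,35.35,8.15],"rotation":[0,0,95.8],"hand":100},{"xyz":[-1.8,35.35,8.15],"rotation":[0,0,95.8],"hand":100},{"xyz":[-1.8,35.35,8.15],"rotation":[0,0,95.8],"hand":100}])

```text
t: 14.75
ee_pos: [0.4803, 0.0007, 0.3216]
orientation: [2.189, 2.252, 0.001]
ft_force: [0.0, -0.5, 0.6]
opening: 0.0855
```

```bash
python3 - <<'E'
from workcell import env
from h import *
o=env.get_obs(); print(o["t"],o["ee_pos"],o["orientation"],o["opening"],o["ft_force"])
a=np.degrees(np.arctan2(o["orientation"][1],o["orientation"][0])); print("phi",2*a-90)
c=env.camera("wrist"); cv2.imwrite("pics/w6.png",c["pixels"][:,:,::-1])
c=env.camera("top"); P=cloud(c); D=c["depth"]>0
sk=D&(P[...,0]>.35)&(P[...,0]<.68)&(P[...,1]<-.2)&(P[...,1]>-.55)
for o in comps(P,sk&(abs(P[...,2]-.057)<.005),150): show("top",o)
E
```

```text
14.75 [0.48025665 0.00070935 0.32155064] [2.18910922e+00 2.25191805e+00 1.32079470e-03] 0.08546032265223594 [ 0.01488601 -0.53442481  0.58155059]
phi 1.6205444011877574
top 240 mean [ 0.659  -0.2993  0.0547] rect [ 0.6613 -0.3   ] [0.0431 0.0666] 7.64 pca 89.91
top 895 mean [ 0.4963 -0.3501  0.0571] rect [ 0.4996 -0.3532] [0.0665 0.1316] 85.69 pca -3.45
top 874 mean [ 0.4889 -0.4386  0.0571] rect [ 0.4923 -0.4423] [0.0673 0.1313] 86.16 pca -2.33
```

View pics/w6.png

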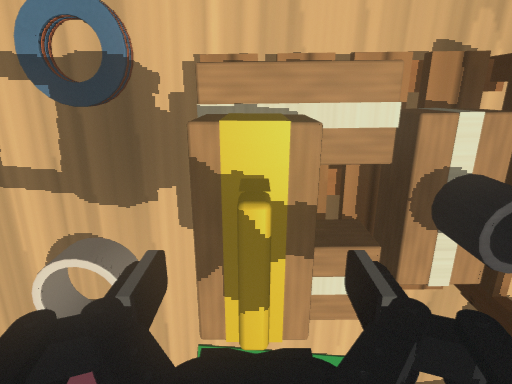

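Call:
play_rows(targets=[{"xyz":[0,0,0],"rotation":[0,0,0],"hand":20},{"xyz":[0,0,0],"rotation":[0,0,0],"hand":0},{"xyz":[0,0,0],"rotation":[0,0,0],"hand":0},{"xyz":[0,0,0],"rotation":[0,0,0],"hand":0},{"xyz":[0,0,0],"rotation":[0,0,0],"hand":0},{"xyz":[0,0,0],"rotation":[0,0,0],"hand":0}], grip_force=60)

```text
t: 15.6
ee_pos: [0.48, 0.0008, 0.3208]
orientation: [-2.189, -2.253, 0.0]
ft_force: [-1.5, -0.1, 1.8]
opening: 0.0127
```

Call:
play_rows(targets=[{"xyz":[0,0,1],"rotation":[0,0,0],"hand":0},{"xyz":[0,0,4],"rotation":[0,0,0],"hand":0},{"xyz":[0,0,7.5],"rotation":[0,0,-4],"hand":0},{"xyz":[0,0,9],"rotation":[0,0,-12],"hand":0},{"xyz":[0.2,-2,9],"rotation":[0,0,-20],"hand":0},{"xyz":[0.4,-4.5,9],"rotation":[0,0,-28],"hand":0},{"xyz":[0.7,-7.5,9],"rotation":[0,0,-36],"hand":0},{"xyz":[1,-10.5,9],"rotation":[0,0,-44],"hand":0},{"xyz":[1.2,-13.5,9],"rotation":[0,0,-52],"hand":0},{"xyz":[1.5,-16.5,9],"rotation":[0,0,-60],"hand":0},{"xyz":[1.8,-19.5,9],"rotation":[0,0,-68],"hand":0},{"xyz":[2,-22,9],"rotation":[0,0,-76],"hand":0},{"xyz":[2.2,-24.5,9],"rotation":[0,0,-84],"hand":0},{"xyz":[2.45,-26.35,8],"rotation":[0,0,-91],"hand":0},{"xyz":[2.45,-26.35,6],"rotation":[0,0,-95.8],"hand":0},{"xyz":[2.45,-26.35,3],"rotation":[0,0,-95.8],"hand":0},{"xyz":[2.45,-26.35,-1],"rotation":[0,0,-95.8],"hand":0},{"xyz":[2.45,-26.35,-5],"rotation":[0,0,-95.8],"hand":0},{"xyz":[2.45,-26.35,-7.3],"rotation":[0,0,-95.8],"hand":0},{"xyz":[2.45,-26.35,-8.1],"rotation":[0,0,-95.8],"hand":0}])

```text
t: 18.1
ee_pos: [0.5041, -0.2623, 0.2388]
orientation: [-3.137, 0.114, 0.007]
ft_force: [-17.3, 9.6, 27.7]
opening: 0.0131
```

Call:
play_rows(targets=[{"xyz":[0,0,-0.1],"rotation":[0,0,0],"hand":0},{"xyz":[0,0,-0.1],"rotation":[0,0,0],"hand":0}])

```text
t: 18.35
ee_pos: [0.5048, -0.2629, 0.2396]
orientation: [3.139, -0.114, 0.002]
ft_force: [-0.3, 0.2, -3.7]
opening: 0.0133
```

```bash
python3 - <<'E'
from workcell import env
from h import *
o=env.get_obs(); print(o["t"],o["ee_pos"],o["orientation"],o["opening"],o["ft_force"])
a=np.degrees(np.arctan2(o["orientation"][1],o["orientation"][0])); print("phi",2*a-90)
c=env.camera("side"); crop(c,180,60,160,140,4,"pics/s7.png")
E
```

```text
18.35 [ 0.50483444 -0.26286057  0.23956034] [ 3.13872632e+00 -1.14097191e-01  2.09385666e-03] 0.013320925377020166 [-0.25756979  0.23487318 -3.6908221 ]
phi -94.16373369395406
```

View pics/s7.png

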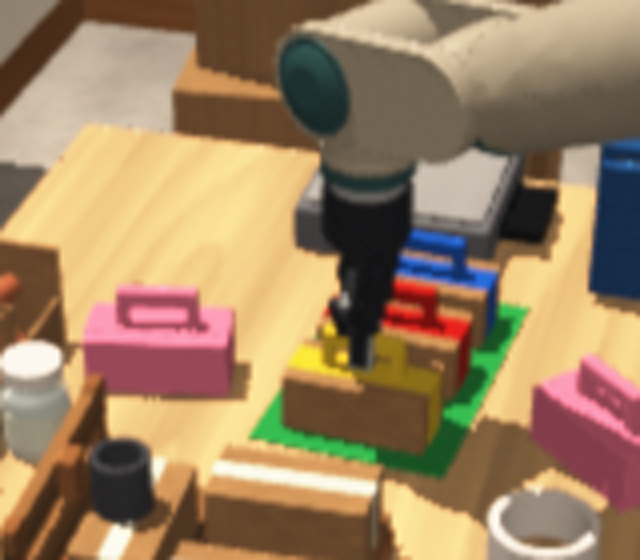

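Call:
play_rows(targets=[{"xyz":[0,0,-0.05],"rotation":[0,0,0],"hand":0},{"xyz":[0,0,-0.05],"rotation":[0,0,0],"hand":100},{"xyz":[0,0,-0.05],"rotation":[0,0,0],"hand":100},{"xyz":[0,0,-0.05],"rotation":[0,0,0],"hand":100},{"xyz":[0,0,2],"rotation":[0,0,0],"hand":100},{"xyz":[0.5,0,6],"rotation":[0,0,0],"hand":100},{"xyz":[2,3,10],"rotation":[0,0,1],"hand":100},{"xyz":[4.5,8.5,12],"rotation":[0,0,2],"hand":100},{"xyz":[7,14,12],"rotation":[0,0,4],"hand":100},{"xyz":[9.5,19.5,12],"rotation":[0,0,6],"hand":100},{"xyz":[11.5,24.5,11],"rotation":[0,0,6.7],"hand":100},{"xyz":[12.3,26.95,8],"rotation":[0,0,6.7],"hand":100},{"xyz":[12.3,26.95,7],"rotation":[0,0,6.7],"hand":100},{"xyz":[12.3,26.95,7],"rotation":[0,0,6.7],"hand":100}])

```text
t: 20.15
ee_pos: [0.6274, 0.0061, 0.3082]
orientation: [3.141, 0.069, -0.002]
ft_force: [-0.8, 0.2, 0.0]
opening: 0.0856
```

```bash
python3 - <<'E'
from workcell import env
from h import *
o=env.get_obs(); print(o["t"],o["ee_pos"],o["orientation"],o["opening"],o["ft_force"])
c=env.camera("wrist"); cv2.imwrite("pics/w8.png",c["pixels"][:,:,::-1])
P=cloud(c); D=c["depth"]>0
for o in comps(P,D&(abs(P[...,2]-.135)<.004)&(abs(P[...,1])<.04)&(P[...,0]>.58)&(P[...,0]<.66),100): show("cpl",o)
c=env.camera("top"); P=cloud(c); D=c["depth"]>0
sk=D&(P[...,0]>.35)&(P[...,0]<.68)&(P[...,1]<-.2)&(P[...,1]>-.55)
for o in comps(P,sk&(abs(P[...,2]-.057)<.005),150): show("top",o)
for o in comps(P,sk&(abs(P[...,2]-.094)<.005),30): show("hd",o)
c=env.camera("side"); crop(c,180,60,160,140,4,"pics/s8.png")
E
```

```text
20.15 [0.6273801  0.00609203 0.30816942] [ 3.14051053e+00  6.87362780e-02 -2.37253327e-03] 0.08556166822513087 [-0.79562953  0.21192578  0.01208357]
cpl 3224 mean [0.63   0.0062 0.1343] rect [0.6288 0.006 ] [0.0471 0.047 ] 20.59 pca 1.49
top 259 mean [ 0.6588 -0.2991  0.0545] rect [ 0.6613 -0.3001] [0.0437 0.0657] 8.23 pca 91.95
top 901 mean [ 0.504  -0.2613  0.0572] rect [ 0.5063 -0.2631] [0.0667 0.1311] 85.41 pca -3.56
top 894 mean [ 0.497  -0.35    0.0572] rect [ 0.4993 -0.3534] [0.0679 0.1313] 85.62 pca -3.23
top 881 mean [ 0.4887 -0.4386  0.057 ] rect [ 0.4926 -0.4426] [0.0664 0.1313] 86.25 pca -2.17
hd 144 mean [ 0.5058 -0.2627  0.0935] rect [ 0.5064 -0.2633] [0.0147 0.0731] 85.07 pca -4.52
hd 149 mean [ 0.4992 -0.3524  0.0934] rect [ 0.4993 -0.3534] [0.0149 0.0731] 86.13 pca -4.54
hd 147 mean [ 0.4928 -0.4421  0.0933] rect [ 0.4921 -0.4425] [0.0146 0.072 ] 84.91 pca -5.32
```

View pics/w8.png

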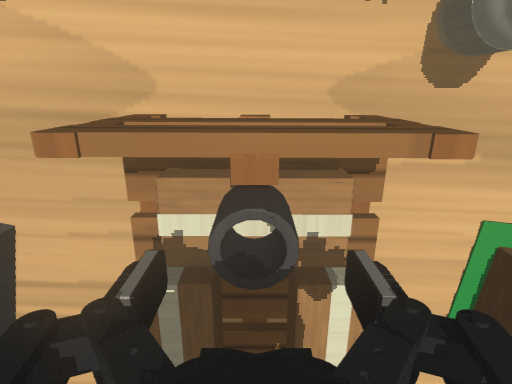

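View pics/s8.png

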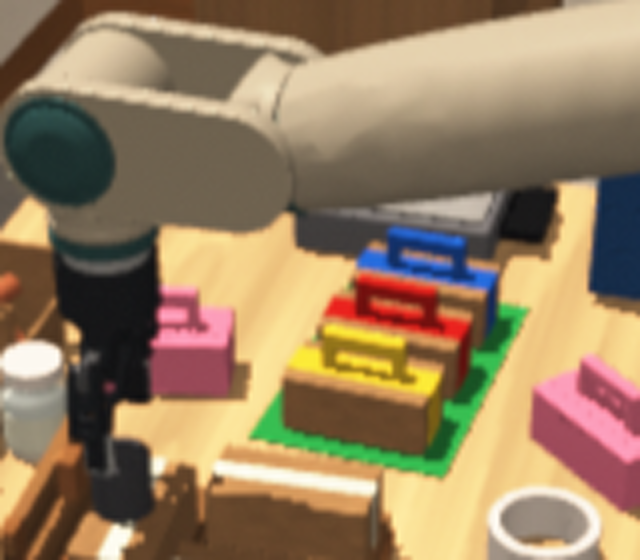

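Call:
play_rows(targets=[{"xyz":[0.1,0,-2],"rotation":[0,0,0],"hand":100},{"xyz":[0.1,0,-4],"rotation":[0,0,0],"hand":100},{"xyz":[0.1,0,-4.3],"rotation":[0,0,0],"hand":100},{"xyz":[0.1,0,-4.3],"rotation":[0,0,0],"hand":60},{"xyz":[0.1,0,-4.3],"rotation":[0,0,0],"hand":30},{"xyz":[0.1,0,-4.3],"rotation":[0,0,0],"hand":30},{"xyz":[0.1,0,-4.3],"rotation":[0,0,0],"hand":30},{"xyz":[0.1,0,-4.3],"rotation":[0,0,0],"hand":30}], grip_force=60)

```text
t: 21.3
ee_pos: [0.6288, 0.0069, 0.2669]
orientation: [3.141, 0.07, 0.003]
ft_force: [0.7, 1.4, 5.5]
opening: 0.0474
```

```bash
python3 - <<'E'
from workcell import env
from h import *
o=env.get_obs(); print(o["t"],o["ee_pos"],o["orientation"],o["opening"],o["ft_force"])
c=env.camera("wrist"); cv2.imwrite("pics/w9.png",c["pixels"][:,:,::-1])
c=env.camera("top"); crop(c,80,150,110,100,6,"pics/t9.png"); np.savez("top9.npz",**c)
P=cloud(c); D=c["depth"]>0
hsv=cv2.cvtColor(c["pixels"],cv2.COLOR_RGB2HSV); H,S,V=[hsv[...,i].astype(int) for i in range(3)]
v,u=np.mgrid[0:384,0:512]; tr=(u>85)&(u<180)&(v>150)&(v<245)
for o in comps(P,D&tr&(S<70)&(V>140),50): show("disc",o)
for o in comps(P,D&tr&(abs(P[...,2]-.035)<.004),50): show("rim",o)
c=dict(np.load("w1.npz")); P=cloud(c)
s=env.camera("side"); np.savez("side9.npz",**s); P=cloud(s); crop(s,150,240,140,110,5,"pics/s9.png")
hsv=cv2.cvtColor(s["pixels"],cv2.COLOR_RGB2HSV); S,V=[hsv[...,i].astype(int) for i in (1,2)]
v,u=np.mgrid[0:384,0:512]; tr=(u>160)&(u<270)&(v>255)&(v<335)
for o in comps(P,tr&(S<70)&(V>140),50): show("disc side",o)
E
```

```text
21.3 [0.62881733 0.00686604 0.26694321] [3.14072692 0.06966182 0.00349038] 0.04737369386862012 [0.74619137 1.35580528 5.52053052]
disc 505 mean [0.4486 0.3637 0.0049] rect [0.4489 0.364 ] [0.0728 0.0719] 34.91 pca -35.16
rim 191 mean [0.5531 0.4193 0.034 ] rect [0.5514 0.4228] [0.0959 0.1994] 44.73 pca -36.84
rim 73 mean [0.5038 0.253  0.0337] rect [0.507  0.2527] [0.0063 0.1099] 79.47 pca -10.34
rim 64 mean [0.3994 0.3806 0.034 ] rect [0.3996 0.3816] [0.096 0.005] 79.21 pca 79.42
disc side 2772 mean [0.4722 0.3635 0.0151] rect [0.3928 0.7069] [0.2249 0.9682] 15.06 pca 109.29
```

View pics/t9.png

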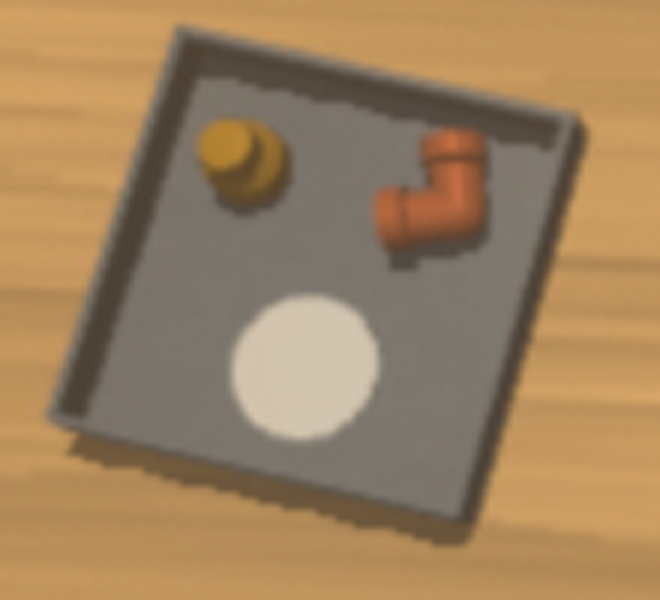

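View pics/w9.png

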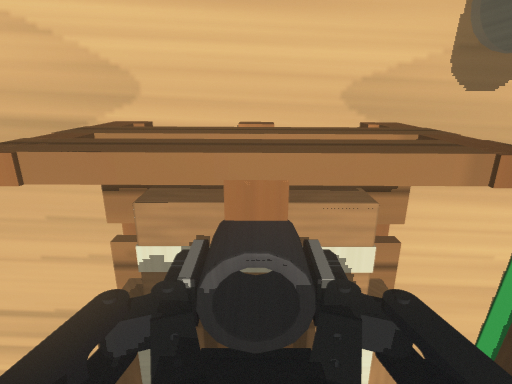

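Call:
play_rows(targets=[{"xyz":[0,0,1],"rotation":[0,0,0],"hand":30},{"xyz":[0,0,4],"rotation":[0,0,0],"hand":30},{"xyz":[0,0,8],"rotation":[0,0,0],"hand":30},{"xyz":[-1,1.6,11],"rotation":[0,0,0],"hand":30},{"xyz":[-3,4.8,13],"rotation":[0,0,-1],"hand":30},{"xyz":[-5.7,9,13.5],"rotation":[0,0,-3],"hand":30},{"xyz":[-8.5,13.4,13.5],"rotation":[0,0,-5],"hand":30},{"xyz":[-11.3,17.8,13.5],"rotation":[0,0,-7],"hand":30},{"xyz":[-14.1,22.2,13.5],"rotation":[0,0,-9],"hand":30},{"xyz":[-16.9,26.6,13.5],"rotation":[0,0,-11],"hand":30},{"xyz":[-19.6,30.8,13.5],"rotation":[0,0,-13.2],"hand":30},{"xyz":[-21.8,34.2,13.5],"rotation":[0,0,-13.2],"hand":30},{"xyz":[-22.8,35.8,13.5],"rotation":[0,0,-13.2],"hand":30},{"xyz":[-22.8,35.8,13.5],"rotation":[0,0,-13.2],"hand":30},{"xyz":[-22.8,35.8,13.5],"rotation":[0,0,-13.2],"hand":30}])

```text
t: 23.32
ee_pos: [0.4012, 0.364, 0.4005]
orientation: [3.127, -0.294, -0.0]
ft_force: [0.2, -0.5, -2.4]
opening: 0.0475
```

```bash
python3 - <<'E'
from workcell import env
from h import *
o=env.get_obs(); print(o["t"],o["ee_pos"],o["orientation"],o["opening"],o["ft_force"])
c=env.camera("wrist"); cv2.imwrite("pics/w10.png",c["pixels"][:,:,::-1]); np.savez("w10.npz",**c)
P=cloud(c); D=c["depth"]>0
hsv=cv2.cvtColor(c["pixels"],cv2.COLOR_RGB2HSV); H,S,V=[hsv[...,i].astype(int) for i in range(3)]
for o in comps(P,D&(S<70)&(V>140)&(abs(P[...,2]-.005)<.004),300): show("disc",o)
E
```

```text
23.325 [0.40119542 0.36404294 0.40052161] [ 3.12690404e+00 -2.93538472e-01 -8.89395054e-05] 0.04748442822605959 [ 0.18185701 -0.52238432 -2.36134569]
disc 2986 mean [0.4492 0.3626 0.0058] rect [0.4485 0.3627] [0.0696 0.0699] 80.41 pca -34.97
```

View pics/w10.png

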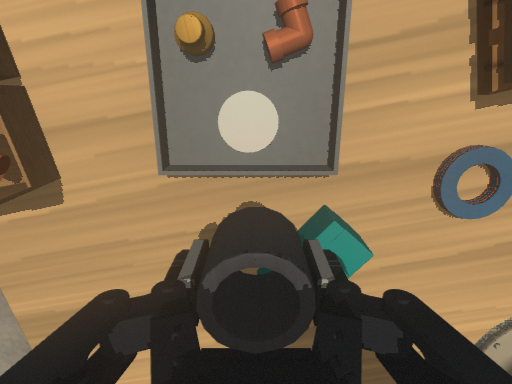

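```bash
python3 - <<'E'
from h import *
c=dict(np.load("w10.npz")); P=cloud(c); D=c["depth"]>0
v,u=np.mgrid[0:384,0:512]
m=D&(u>190)&(u<320)&(v>200)&(v<355)
print(P[250:360:6,256].round(4))
for o in comps(P,m&(abs(P[...,2]-.2685)<.004)&(np.hypot(P[...,0]-.4012,P[...,1]-.364)<.035),100): show("cpl",o)
E
```

```text
[[4.236e-01 3.583e-01 2.659e-01]
 [4.226e-01 3.585e-01 2.686e-01]
 [4.197e-01 3.590e-01 2.679e-01]
 [2.550e-01 3.897e-01 3.000e-04]
 [2.466e-01 3.913e-01 1.600e-03]
 [3.841e-01 3.657e-01 2.252e-01]
 [3.841e-01 3.657e-01 2.306e-01]
 [3.842e-01 3.657e-01 2.359e-01]
 [3.840e-01 3.657e-01 2.405e-01]
 [3.837e-01 3.658e-01 2.446e-01]
 [3.841e-01 3.657e-01 2.494e-01]
 [3.838e-01 3.658e-01 2.530e-01]
 [3.841e-01 3.657e-01 2.573e-01]
 [3.838e-01 3.658e-01 2.606e-01]
 [3.835e-01 3.658e-01 2.637e-01]
 [3.841e-01 3.657e-01 2.677e-01]
 [3.816e-01 3.662e-01 2.683e-01]
 [3.777e-01 3.669e-01 2.674e-01]
 [4.123e-01 3.605e-01 3.043e-01]]
cpl 5982 mean [0.4029 0.3625 0.2678] rect [0.4012 0.3629] [0.0506 0.0476] 82.65 pca 79.07
```

Call:
play_rows(targets=[{"xyz":[2,0,-1],"rotation":[0,0,0],"hand":30},{"xyz":[4.2,0,-3.5],"rotation":[0,0,0],"hand":30},{"xyz":[4.7,0,-7],"rotation":[0,0,0],"hand":30},{"xyz":[4.7,0,-11],"rotation":[0,0,0],"hand":30},{"xyz":[4.7,0,-15],"rotation":[0,0,0],"hand":30},{"xyz":[4.7,0,-18],"rotation":[0,0,0],"hand":30},{"xyz":[4.7,0,-20],"rotation":[0,0,0],"hand":30},{"xyz":[4.7,0,-20.8],"rotation":[0,0,0],"hand":30},{"xyz":[4.7,0,-21.2],"rotation":[0,0,0],"hand":30},{"xyz":[4.7,0,-21.3],"rotation":[0,0,0],"hand":30},{"xyz":[4.7,0,-21.3],"rotation":[0,0,0],"hand":30}])

```text
t: 24.75
ee_pos: [0.4478, 0.365, 0.1886]
orientation: [-3.127, 0.292, -0.002]
ft_force: [-0.2, -0.1, -3.3]
opening: 0.0472
```

```bash
python3 - <<'E'
from workcell import env
from h import *
o=env.get_obs(); print(o["t"],o["ee_pos"],o["orientation"],o["opening"],o["ft_force"])
c=env.camera("side"); crop(c,150,220,140,120,5,"pics/s11.png")
E
```

```text
24.75 [0.44777087 0.36498759 0.188602  ] [-3.12714452e+00  2.91728695e-01 -1.70306048e-03] 0.047155066389074136 [-0.17816846 -0.07448264 -3.30633435]
```

View pics/s11.png

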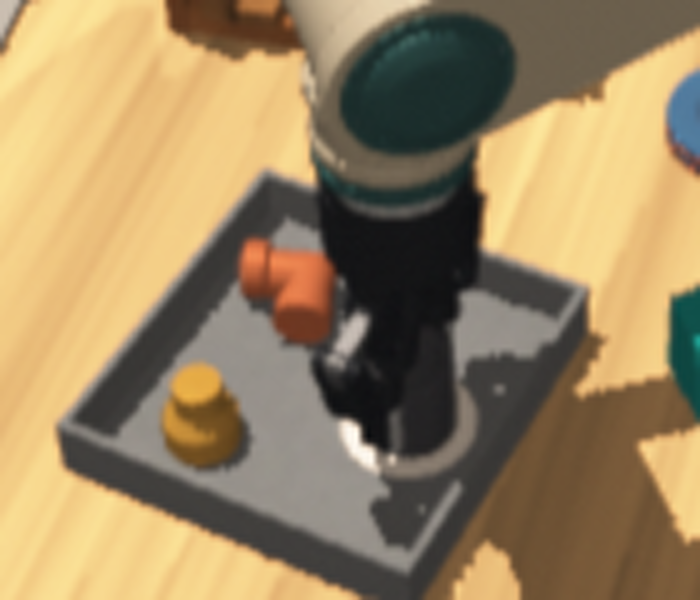

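Call:
play_rows(targets=[{"xyz":[0,0,-0.1],"rotation":[0,0,0],"hand":30},{"xyz":[0,0,-0.2],"rotation":[0,0,0],"hand":30},{"xyz":[0,0,-0.2],"rotation":[0,0,0],"hand":30}])

```text
t: 25.18
ee_pos: [0.4477, 0.365, 0.1869]
orientation: [-3.128, 0.292, -0.001]
ft_force: [-3.1, -1.9, 5.0]
opening: 0.0471
```

Call:
play_rows(targets=[{"xyz":[0,0,0],"rotation":[0,0,0],"hand":70},{"xyz":[0,0,0],"rotation":[0,0,0],"hand":100},{"xyz":[0,0,0],"rotation":[0,0,0],"hand":100},{"xyz":[0,0,2],"rotation":[0,0,0],"hand":100},{"xyz":[0,0,6],"rotation":[0,0,0],"hand":100},{"xyz":[-1,-1,11],"rotation":[0,0,0],"hand":100},{"xyz":[-3,-2,16],"rotation":[0,0,0],"hand":100},{"xyz":[-4,-3,18],"rotation":[0,0,0],"hand":100},{"xyz":[-4,-3,18],"rotation":[0,0,0],"hand":100}])

```text
t: 26.3
ee_pos: [0.4073, 0.3346, 0.3692]
orientation: [-3.124, 0.292, -0.007]
ft_force: [0.7, 0.1, -0.2]
opening: 0.0852
```

```bash
python3 - <<'E'
from workcell import env
from h import *
o=env.get_obs(); print(o["t"],o["ee_pos"],o["orientation"],o["opening"],o["ft_force"])
def fit(c):
    P=cloud(c); D=c["depth"]>0
    hsv=cv2.cvtColor(c["pixels"],cv2.COLOR_RGB2HSV); H,S,V=[hsv[...,i].astype(int) for i in range(3)]
    tr=D&(np.hypot(P[...,0]-.4485,P[...,1]-.363)<.06)
    for o in comps(P,tr&(abs(P[...,2]-.055)<.004),30): show("cpl",o)
    for o in comps(P,tr&(S<70)&(V>120)&(abs(P[...,2]-.005)<.004),30):
        show("disc",o)
c=env.camera("wrist"); cv2.imwrite("pics/w12.png",c["pixels"][:,:,::-1]); np.savez("w12.npz",**c); fit(c)
c=env.camera("top"); crop(c,80,150,110,100,6,"pics/t12.png"); fit(c)
E
```

```text
26.3 [0.40726968 0.33456334 0.36924114] [-3.12408091  0.29162437 -0.00727606] 0.08520429083899785 [ 0.65797357  0.1389258  -0.16346538]
cpl 1049 mean [0.4479 0.3637 0.0545] rect [0.4472 0.3641] [0.0472 0.0463] 78.86 pca 124.43
disc 1229 mean [0.4607 0.3525 0.0058] rect [0.4553 0.3573] [0.071  0.0528] 51.66 pca 49.98
disc 339 mean [0.4395 0.3658 0.0058] rect [0.4394 0.3663] [0.0185 0.0277] 0.88 pca 77.63
disc 590 mean [0.4597 0.3416 0.0043] rect [0.4588 0.3474] [0.1178 0.0812] 34.51 pca 30.91
```

View pics/w12.png

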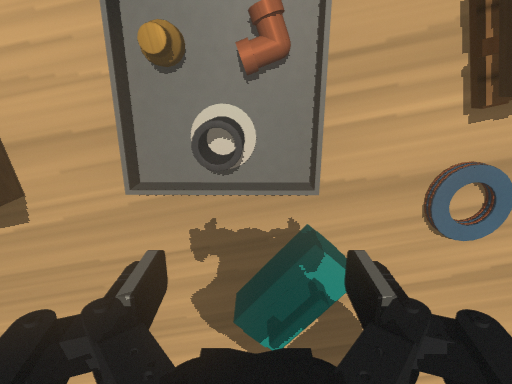

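View pics/t12.png

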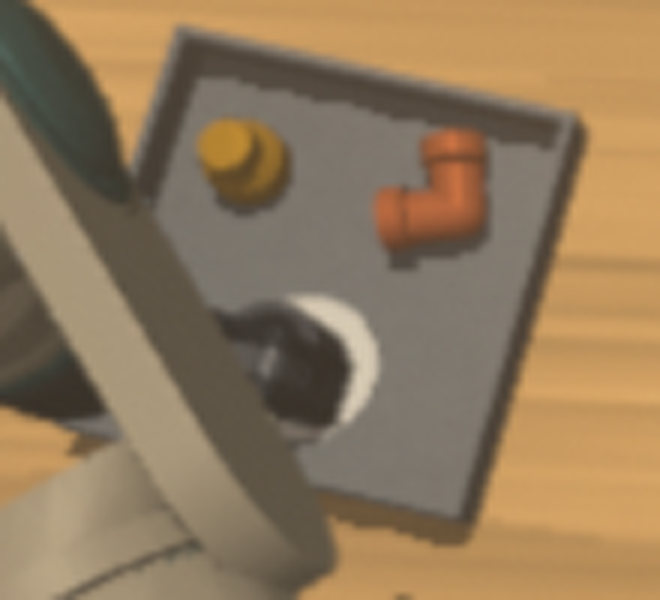

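```bash
python3 - <<'E'
from h import *
from scipy.optimize import least_squares
c=dict(np.load("w12.npz"))
hsv=cv2.cvtColor(c["pixels"],cv2.COLOR_RGB2HSV); S,V=[hsv[...,i].astype(int) for i in (1,2)]
m=np.zeros((384,512),np.uint8); m[100:175,185:262]=((S<70)&(V>150))[100:175,185:262]
v,u=np.nonzero(m); p=world(c,u,v,.0055)[:,:2]
h=cv2.convexHull(p.astype(np.float32))[:,0]
f=lambda x:np.hypot(h[:,0]-x[0],h[:,1]-x[1])-x[2]
r=least_squares(f,[.448,.363,.035],loss="soft_l1",f_scale=.0005); print(r.x.round(4),np.round(f(r.x)*1000,1))
g=lambda x:f([x[0],x[1],.035]); k=np.abs(f(r.x))<.0012
P=cloud(c); q=P[(abs(P[...,2]-.0545)<.003)&(np.hypot(P[...,0]-.4475,P[...,1]-.364)<.03)]
hh=cv2.convexHull(q[:,:2].astype(np.float32))[:,0]
print(cv2.minEnclosingCircle(hh),cv2.fitEllipse(hh))
E
```

```text
[0.4487 0.3626 0.0346] [  0.2  -0.1   0.1  -0.1  -0.1  -0.2   0.1   0.2   0.3   0.2   0.5   0.4
   0.   -0.1  -0.2  -0.2   0.1 -15.7 -15.7  -0.1   0.5   0.6   0.4   0.1
   0.3  -0.1  -0.1  -0.5  -0.1   0.1   0.3   0.    0.   -0.3  -0.4   0.1
  -0.2  -0.1   0.1]
((0.44741129875183105, 0.3641771674156189), 0.024013586342334747) ((0.44723135232925415, 0.36392781138420105), (0.04696264863014221, 0.04729795455932617), 41.887672424316406)
```

Call:
play_rows(targets=[{"xyz":[2,1.5,-3],"rotation":[0,0,0],"hand":100},{"xyz":[4,3,-7],"rotation":[0,0,0],"hand":100},{"xyz":[4,3,-12],"rotation":[0,0,0],"hand":100},{"xyz":[4,3,-16],"rotation":[0,0,0],"hand":100},{"xyz":[4,3,-17.9],"rotation":[0,0,0],"hand":100},{"xyz":[4,3,-17.9],"rotation":[0,0,0],"hand":30},{"xyz":[4,3,-17.9],"rotation":[0,0,0],"hand":30},{"xyz":[4,3,-17.9],"rotation":[0,0,0],"hand":30},{"xyz":[4,3,-17.9],"rotation":[0,0,0],"hand":30},{"xyz":[4,3,-17.5],"rotation":[0,0,0],"hand":30},{"xyz":[4.13,2.85,-17.4],"rotation":[0,0,0],"hand":30},{"xyz":[4.13,2.85,-17.7],"rotation":[0,0,0],"hand":30},{"xyz":[4.13,2.85,-17.9],"rotation":[0,0,0],"hand":30},{"xyz":[4.13,2.85,-17.9],"rotation":[0,0,0],"hand":30},{"xyz":[4.13,2.85,-17.9],"rotation":[0,0,0],"hand":30}])

```text
t: 28.28
ee_pos: [0.449, 0.3633, 0.189]
orientation: [3.128, -0.292, 0.0]
ft_force: [-7.7, -7.2, 15.8]
opening: 0.0474
```

Call:
play_rows(targets=[{"xyz":[0,0,0],"rotation":[0,0,0],"hand":70},{"xyz":[0,0,0],"rotation":[0,0,0],"hand":100},{"xyz":[0,0,0],"rotation":[0,0,0],"hand":100},{"xyz":[0,0,2],"rotation":[0,0,0],"hand":100},{"xyz":[0,0,6],"rotation":[0,0,0],"hand":100},{"xyz":[-1,-1,11],"rotation":[0,0,0],"hand":100},{"xyz":[-3,-2,16],"rotation":[0,0,0],"hand":100},{"xyz":[-4,-3,18],"rotation":[0,0,0],"hand":100},{"xyz":[-4,-3,18],"rotation":[0,0,0],"hand":100}])

```text
t: 29.4
ee_pos: [0.4086, 0.3331, 0.3702]
orientation: [-3.124, 0.292, -0.007]
ft_force: [0.2, 0.2, -0.8]
opening: 0.0854
```

```bash
cat >> h.py <<'E'
def cd(c):
    from scipy.optimize import least_squares
    hsv=cv2.cvtColor(c["pixels"],cv2.COLOR_RGB2HSV); S,V=[hsv[...,i].astype(int) for i in (1,2)]
    P=cloud(c); m=(S<70)&(V>150)&(abs(P[...,2]-.005)<.003)&(np.hypot(P[...,0]-.4487,P[...,1]-.3626)<.045)
    v,u=np.nonzero(m); p=world(c,u,v,.0055)[:,:2]
    h=cv2.convexHull(p.astype(np.float32))[:,0]
    f=lambda x:np.hypot(h[:,0]-x[0],h[:,1]-x[1])-x[2]
    r=least_squares(f,[.448,.363,.035],loss="soft_l1",f_scale=.0005); print("disc",r.x.round(4))
    q=P[(abs(P[...,2]-.0545)<.003)&(np.hypot(P[...,0]-.4475,P[...,1]-.364)<.03)]
    hh=cv2.convexHull(q[:,:2].astype(np.float32))[:,0]
    print("cpl",cv2.minEnclosingCircle(hh),cv2.fitEllipse(hh)[0], np.median(q[:,2]))
E
python3 - <<'E'
from workcell import env
from h import *
o=env.get_obs(); print(o["t"],o["ee_pos"],o["orientation"],o["opening"],o["ft_force"])
c=env.camera("wrist"); cv2.imwrite("pics/w13.png",c["pixels"][:,:,::-1]); np.savez("w13.npz",**c); cd(c)
E
```

```text
29.4 [0.40855917 0.33307269 0.37019708] [-3.12416992  0.29158825 -0.0072199 ] 0.08537058201501282 [ 0.2362618   0.19328715 -0.81260394]
disc [0.4486 0.3627 0.0346]
cpl ((0.44760534167289734, 0.36247631907463074), 0.023990649729967117) (0.4477628171443939, 0.3623829782009125) 0.05454758896047372
```

View pics/w13.png

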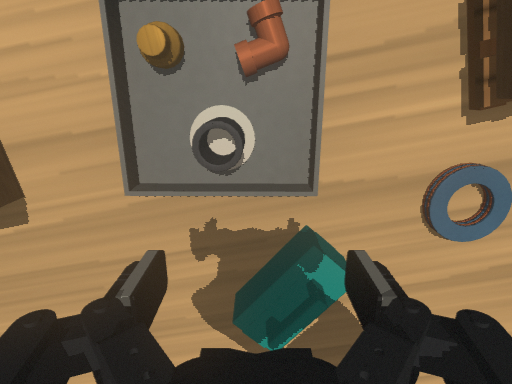

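Call:
play_rows(targets=[{"xyz":[0.5,-3,1],"rotation":[0,0,0],"hand":100},{"xyz":[1.3,-8,2],"rotation":[0,0,0.5],"hand":100},{"xyz":[2.2,-13.5,2],"rotation":[0,0,1],"hand":100},{"xyz":[3,-19,2],"rotation":[0,0,2],"hand":100},{"xyz":[3.9,-24.5,2],"rotation":[0,0,3],"hand":100},{"xyz":[4.8,-30,2],"rotation":[0,0,4],"hand":100},{"xyz":[5.7,-35.5,1],"rotation":[0,0,5],"hand":100},{"xyz":[6.6,-41,0],"rotation":[0,0,6],"hand":100},{"xyz":[7.5,-46.5,-2],"rotation":[0,0,6.5],"hand":100},{"xyz":[8.4,-52,-4],"rotation":[0,0,6.5],"hand":100},{"xyz":[9.2,-57,-6],"rotation":[0,0,6.5],"hand":100},{"xyz":[9.57,-59.6,-8],"rotation":[0,0,6.5],"hand":100},{"xyz":[9.57,-59.6,-10.5],"rotation":[0,0,6.5],"hand":100},{"xyz":[9.57,-59.6,-12.4],"rotation":[0,0,6.5],"hand":100},{"xyz":[9.57,-59.6,-12.85],"rotation":[0,0,6.5],"hand":100},{"xyz":[9.57,-59.6,-12.85],"rotation":[0,0,6.5],"hand":100},{"xyz":[9.57,-59.6,-12.85],"rotation":[0,0,6.5],"hand":100}])

```text
t: 31.58
ee_pos: [0.5049, -0.2626, 0.2394]
orientation: [3.138, -0.113, 0.003]
ft_force: [0.3, -0.4, 0.5]
opening: 0.085
```

```bash
python3 - <<'E'
from workcell import env
from h import *
o=env.get_obs(); print(o["t"],o["ee_pos"],o["orientation"],o["opening"],o["ft_force"])
a=np.degrees(np.arctan2(o["orientation"][1],o["orientation"][0])); print("phi",2*a-90)
c=env.camera("wrist"); cv2.imwrite("pics/w14.png",c["pixels"][:,:,::-1])
E
```

```text
31.575 [ 0.50493003 -0.26261262  0.23943743] [ 3.13843756e+00 -1.13401522e-01  2.81317508e-03] 0.0850163801758395 [ 0.30826787 -0.38867354  0.53673212]
phi -94.13874930619706
```

View pics/w14.png

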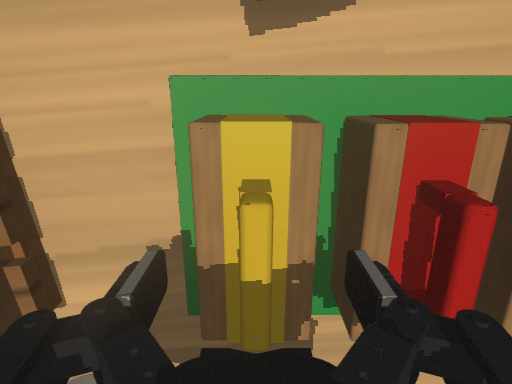

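Call:
play_rows(targets=[{"xyz":[0,0,0],"rotation":[0,0,0],"hand":20},{"xyz":[0,0,0],"rotation":[0,0,0],"hand":0},{"xyz":[0,0,0],"rotation":[0,0,0],"hand":0},{"xyz":[0,0,0],"rotation":[0,0,0],"hand":0},{"xyz":[0,0,0],"rotation":[0,0,0],"hand":0},{"xyz":[0,0,0],"rotation":[0,0,0],"hand":0}], grip_force=60)

```text
t: 32.38
ee_pos: [0.5046, -0.2627, 0.2384]
orientation: [3.139, -0.114, 0.0]
ft_force: [-1.4, 1.2, 1.4]
opening: 0.0129
```

Call:
play_rows(targets=[{"xyz":[0,0,1],"rotation":[0,0,0],"hand":0},{"xyz":[0,0,5],"rotation":[0,0,0],"hand":0},{"xyz":[0,0,9.5],"rotation":[0,0,0],"hand":0},{"xyz":[0,0,13],"rotation":[0,0,6],"hand":0},{"xyz":[-0.2,2,15],"rotation":[0,0,14],"hand":0},{"xyz":[-0.4,4.5,16],"rotation":[0,0,23],"hand":0},{"xyz":[-0.7,7.5,16],"rotation":[0,0,32],"hand":0},{"xyz":[-1,10.5,16],"rotation":[0,0,41],"hand":0},{"xyz":[-1.2,13.5,16],"rotation":[0,0,50],"hand":0},{"xyz":[-1.5,16.5,16],"rotation":[0,0,59],"hand":0},{"xyz":[-1.8,19.5,16],"rotation":[0,0,68],"hand":0},{"xyz":[-2,22,16],"rotation":[0,0,76],"hand":0},{"xyz":[-2.2,24.5,16],"rotation":[0,0,84],"hand":0},{"xyz":[-2.45,26.35,15],"rotation":[0,0,92],"hand":0},{"xyz":[-2.45,26.35,13.5],"rotation":[0,0,95.8],"hand":0},{"xyz":[-2.45,26.35,11.5],"rotation":[0,0,95.8],"hand":0},{"xyz":[-2.45,26.35,10],"rotation":[0,0,95.8],"hand":0},{"xyz":[-2.45,26.35,9.1],"rotation":[0,0,95.8],"hand":0},{"xyz":[-2.45,26.35,8.6],"rotation":[0,0,95.8],"hand":0},{"xyz":[-2.45,26.35,8.5],"rotation":[0,0,95.8],"hand":0}])

```text
t: 34.88
ee_pos: [0.4801, 0.0008, 0.3233]
orientation: [2.189, 2.253, 0.0]
ft_force: [-0.0, -0.9, -3.7]
opening: 0.0129
```

Call:
play_rows(targets=[{"xyz":[0,0,0],"rotation":[0,0,0],"hand":0},{"xyz":[0,0,-0.1],"rotation":[0,0,0],"hand":0},{"xyz":[0,0,-0.2],"rotation":[0,0,0],"hand":0},{"xyz":[0,0,-0.2],"rotation":[0,0,0],"hand":0}])

```text
t: 35.38
ee_pos: [0.4801, 0.0008, 0.3212]
orientation: [2.189, 2.253, 0.0]
ft_force: [-0.2, 0.0, -2.9]
opening: 0.0133
```

```bash
python3 - <<'E'
from workcell import env
from h import *
o=env.get_obs(); print(o["t"],o["ee_pos"],o["orientation"],o["opening"],o["ft_force"])
a=np.degrees(np.arctan2(o["orientation"][1],o["orientation"][0])); print("phi",2*a-90)
c=env.camera("side"); crop(c,170,100,150,140,4,"pics/s15.png")
E
```

```text
35.375 [0.48005617 0.0008103  0.32120061] [2.18947734e+00 2.25291734e+00 7.61823636e-05] 0.013333706982093962 [-0.17061453  0.00429218 -2.85725807]
phi 1.6363233569344118
```

View pics/s15.png

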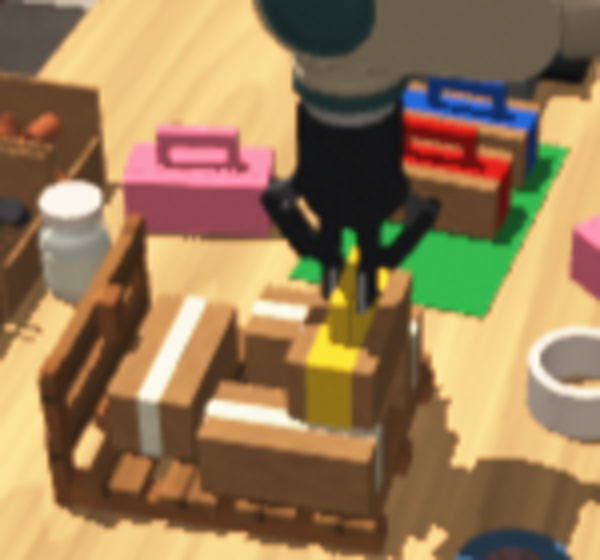

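Call:
play_rows(targets=[{"xyz":[0,0,-0.05],"rotation":[0,0,0],"hand":0},{"xyz":[0,0,-0.05],"rotation":[0,0,0],"hand":0},{"xyz":[0,0,-0.05],"rotation":[0,0,0],"hand":100},{"xyz":[0,0,-0.05],"rotation":[0,0,0],"hand":100},{"xyz":[0,0,-0.05],"rotation":[0,0,0],"hand":100},{"xyz":[0,0,2],"rotation":[0,0,0],"hand":100},{"xyz":[0,0,5],"rotation":[0,0,0],"hand":100},{"xyz":[0,-2,6.5],"rotation":[0,0,-8],"hand":100},{"xyz":[0.2,-6,7],"rotation":[0,0,-18],"hand":100},{"xyz":[0.4,-11,7],"rotation":[0,0,-28],"hand":100},{"xyz":[0.7,-16,6],"rotation":[0,0,-38],"hand":100},{"xyz":[1,-21,5],"rotation":[0,0,-48],"hand":100},{"xyz":[1.3,-26,4],"rotation":[0,0,-58],"hand":100},{"xyz":[1.6,-30.5,3],"rotation":[0,0,-68],"hand":100},{"xyz":[1.8,-34,1.5],"rotation":[0,0,-78],"hand":100},{"xyz":[1.8,-35.35,-0.5],"rotation":[0,0,-88],"hand":100},{"xyz":[1.8,-35.35,-3],"rotation":[0,0,-95.8],"hand":100},{"xyz":[1.8,-35.35,-5.5],"rotation":[0,0,-95.8],"hand":100},{"xyz":[1.8,-35.35,-7.8],"rotation":[0,0,-95.8],"hand":100},{"xyz":[1.8,-35.35,-8.3],"rotation":[0,0,-95.8],"hand":100}])

```text
t: 37.92
ee_pos: [0.4978, -0.3525, 0.2364]
orientation: [-3.138, 0.114, 0.004]
ft_force: [-0.0, 0.7, 0.0]
opening: 0.0851
```

Call:
play_rows(targets=[{"xyz":[0,0,0],"rotation":[0,0,0],"hand":100},{"xyz":[0,0,0],"rotation":[0,0,0],"hand":100}])

```text
t: 38.17
ee_pos: [0.4984, -0.3529, 0.2397]
orientation: [3.138, -0.114, 0.003]
ft_force: [0.6, 0.1, 0.7]
opening: 0.0855
```

```bash
python3 - <<'E'
from workcell import env
from h import *
o=env.get_obs(); print(o["t"],o["ee_pos"],o["orientation"],o["opening"],o["ft_force"])
a=np.degrees(np.arctan2(o["orientation"][1],o["orientation"][0])); print("phi",2*a-90)
c=env.camera("wrist"); cv2.imwrite("pics/w16.png",c["pixels"][:,:,::-1])
c=env.camera("top"); P=cloud(c); D=c["depth"]>0; cv2.imwrite("pics/t16.png",c["pixels"][:,:,::-1])
sk=D&(P[...,0]>.4)&(P[...,0]<.68)&(abs(P[...,1])<.13)
for o in comps(P,sk&(abs(P[...,2]-.140)<.005),150): show("top",o)
for o in comps(P,sk&(abs(P[...,2]-.1765)<.005),30): show("hd",o)
E
```

```text
38.175 [ 0.49838265 -0.35288746  0.23969118] [ 3.13807393e+00 -1.14035692e-01  2.87031475e-03] 0.08552766250231687 [0.64857104 0.05842852 0.7401644 ]
phi -94.16235578435226
top 1094 mean [0.4786 0.0019 0.139 ] rect [0.4808 0.0012] [0.0664 0.1282] 2.23 pca 90.99
hd 163 mean [ 4.798e-01 -4.000e-04  1.756e-01] rect [4.797e-01 4.000e-04] [0.013  0.0712] 2.01 pca 91.31
```

View pics/w16.png

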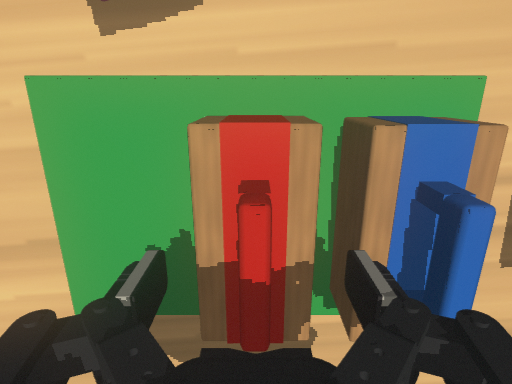

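View pics/t16.png

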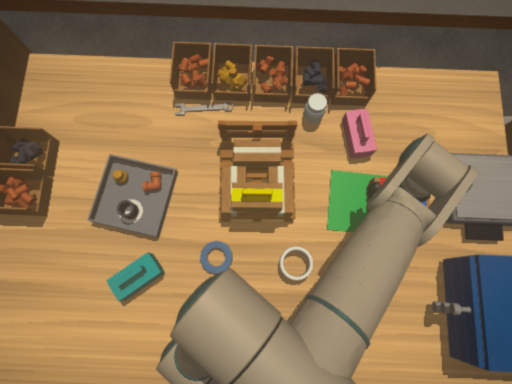

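Call:
play_rows(targets=[{"xyz":[0,0,0],"rotation":[0,0,0],"hand":20},{"xyz":[0,0,0],"rotation":[0,0,0],"hand":0},{"xyz":[0,0,0],"rotation":[0,0,0],"hand":0},{"xyz":[0,0,0],"rotation":[0,0,0],"hand":0},{"xyz":[0,0,0],"rotation":[0,0,0],"hand":0},{"xyz":[0,0,0],"rotation":[0,0,0],"hand":0}], grip_force=60)

```text
t: 39.02
ee_pos: [0.4981, -0.3526, 0.2383]
orientation: [3.139, -0.114, 0.0]
ft_force: [0.8, 0.1, 2.1]
opening: 0.013
```

Call:
play_rows(targets=[{"xyz":[0,0,1],"rotation":[0,0,0],"hand":0},{"xyz":[0,0,5],"rotation":[0,0,0],"hand":0},{"xyz":[0,0,9.5],"rotation":[0,0,0],"hand":0},{"xyz":[0.5,1,13.5],"rotation":[0,0,0],"hand":0},{"xyz":[2,4,16.5],"rotation":[0,0,0.5],"hand":0},{"xyz":[3.8,8,18],"rotation":[0,0,1],"hand":0},{"xyz":[5.5,12,18],"rotation":[0,0,2],"hand":0},{"xyz":[7.2,16,18],"rotation":[0,0,3],"hand":0},{"xyz":[8.5,20,18],"rotation":[0,0,4],"hand":0},{"xyz":[9.1,24,18],"rotation":[0,0,5],"hand":0},{"xyz":[9.1,28.5,18],"rotation":[0,0,6],"hand":0},{"xyz":[9.1,33,18],"rotation":[0,0,7],"hand":0},{"xyz":[9.1,37.3,17],"rotation":[0,0,7.2],"hand":0},{"xyz":[9.1,40.6,15.5],"rotation":[0,0,7.2],"hand":0},{"xyz":[9.1,42.15,13.5],"rotation":[0,0,7.2],"hand":0},{"xyz":[9.1,42.15,11.5],"rotation":[0,0,7.2],"hand":0},{"xyz":[9.1,42.15,10],"rotation":[0,0,7.2],"hand":0},{"xyz":[9.1,42.15,9.1],"rotation":[0,0,7.2],"hand":0},{"xyz":[9.1,42.15,8.65],"rotation":[0,0,7.2],"hand":0},{"xyz":[9.1,42.15,8.55],"rotation":[0,0,7.2],"hand":0}])

```text
t: 41.52
ee_pos: [0.5891, 0.0686, 0.324]
orientation: [3.14, 0.083, 0.001]
ft_force: [-0.7, -0.0, -2.4]
opening: 0.0132
```

Call:
play_rows(targets=[{"xyz":[0,0,0],"rotation":[0,0,0],"hand":0},{"xyz":[0,0,-0.1],"rotation":[0,0,0],"hand":0},{"xyz":[0,0,-0.2],"rotation":[0,0,0],"hand":0},{"xyz":[0,0,-0.2],"rotation":[0,0,0],"hand":0}])

```text
t: 42.02
ee_pos: [0.5891, 0.0688, 0.3217]
orientation: [3.14, 0.083, -0.0]
ft_force: [-0.1, -0.2, -4.0]
opening: 0.013
```

```bash
python3 - <<'E'
from workcell import env
from h import *
o=env.get_obs(); print(o["t"],o["ee_pos"],o["orientation"],o["opening"],o["ft_force"])
a=np.degrees(np.arctan2(o["orientation"][1],o["orientation"][0])); print("phi",2*a-90)
c=env.camera("side"); crop(c,170,100,150,140,4,"pics/s17.png")
E
```

```text
42.025 [0.58906236 0.06879858 0.32166849] [ 3.14040201e+00  8.32156014e-02 -1.57438075e-04] 0.012960214424576916 [-0.07161791 -0.24506524 -3.96686612]
phi -86.96421843014456
```

View pics/s17.png

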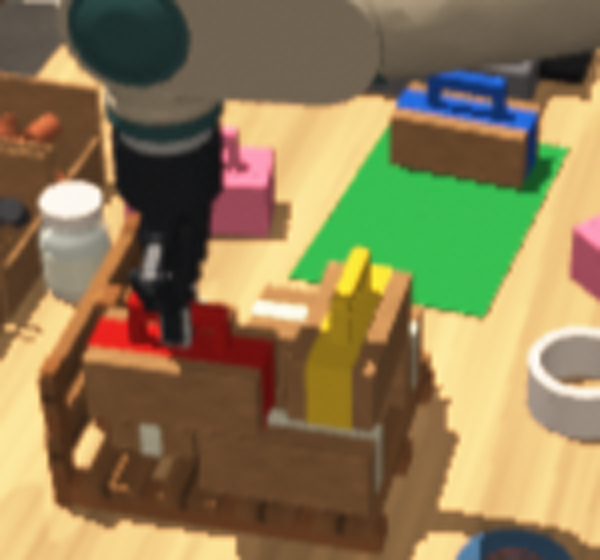

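Call:
play_rows(targets=[{"xyz":[0,0,-0.05],"rotation":[0,0,0],"hand":0},{"xyz":[0,0,-0.05],"rotation":[0,0,0],"hand":0},{"xyz":[0,0,-0.05],"rotation":[0,0,0],"hand":100},{"xyz":[0,0,-0.05],"rotation":[0,0,0],"hand":100},{"xyz":[0,0,-0.05],"rotation":[0,0,0],"hand":100},{"xyz":[0,0,2],"rotation":[0,0,0],"hand":100},{"xyz":[0,0,5],"rotation":[0,0,0],"hand":100},{"xyz":[-0.5,-3,6.5],"rotation":[0,0,-1],"hand":100},{"xyz":[-1.4,-8,7],"rotation":[0,0,-2],"hand":100},{"xyz":[-2.5,-14,7],"rotation":[0,0,-3],"hand":100},{"xyz":[-3.7,-20,6],"rotation":[0,0,-4],"hand":100},{"xyz":[-4.8,-26,5],"rotation":[0,0,-5],"hand":100},{"xyz":[-6,-32,4],"rotation":[0,0,-6],"hand":100},{"xyz":[-7.2,-38,3],"rotation":[0,0,-7.2],"hand":100},{"xyz":[-8.3,-43.5,1.5],"rotation":[0,0,-7.2],"hand":100},{"xyz":[-9.3,-48.5,0],"rotation":[0,0,-7.2],"hand":100},{"xyz":[-9.75,-51.15,-2.5],"rotation":[0,0,-7.2],"hand":100},{"xyz":[-9.75,-51.15,-5],"rotation":[0,0,-7.2],"hand":100},{"xyz":[-9.75,-51.15,-7.5],"rotation":[0,0,-7.2],"hand":100},{"xyz":[-9.75,-51.15,-8.25],"rotation":[0,0,-7.2],"hand":100}])

```text
t: 44.58
ee_pos: [0.4913, -0.4425, 0.2372]
orientation: [-3.137, 0.114, 0.004]
ft_force: [0.4, 0.5, -0.7]
opening: 0.0854
```

Call:
play_rows(targets=[{"xyz":[0,0,0],"rotation":[0,0,0],"hand":100},{"xyz":[0,0,0],"rotation":[0,0,0],"hand":100}])

```text
t: 44.82
ee_pos: [0.4919, -0.4429, 0.2409]
orientation: [3.138, -0.114, 0.003]
ft_force: [0.9, -0.0, 0.1]
opening: 0.0854
```

```bash
python3 - <<'E'
from workcell import env
from h import *
o=env.get_obs(); print(o["t"],o["ee_pos"],o["orientation"],o["opening"],o["ft_force"])
a=np.degrees(np.arctan2(o["orientation"][1],o["orientation"][0])); print("phi",2*a-90)
c=env.camera("wrist"); cv2.imwrite("pics/w18.png",c["pixels"][:,:,::-1])
c=env.camera("top"); P=cloud(c); D=c["depth"]>0
sk=D&(P[...,0]>.4)&(P[...,0]<.68)&(abs(P[...,1])<.13)
for o in comps(P,sk&(abs(P[...,2]-.140)<.005),150): show("top",o)
for o in comps(P,sk&(abs(P[...,2]-.1765)<.005),30): show("hd",o)
E
```

```text
44.825 [ 0.4918782  -0.44286303  0.24089458] [ 3.13773470e+00 -1.13833915e-01  2.80732944e-03] 0.08539381399997115 [ 0.86493226 -0.00284753  0.14306548]
phi -94.15544609875296
top 995 mean [0.5877 0.0676 0.1391] rect [0.5906 0.0686] [0.1326 0.0637] 2.68 pca 2.64
top 1081 mean [0.4788 0.0018 0.139 ] rect [0.4807 0.0015] [0.0667 0.1282] 1.53 pca 90.36
hd 160 mean [0.5893 0.0675 0.1752] rect [0.5903 0.0676] [0.0743 0.0127] 3.06 pca 2.79
hd 155 mean [ 4.801e-01 -2.000e-04  1.756e-01] rect [4.797e-01 3.000e-04] [0.0128 0.0712] 2.17 pca 91.6
```

View pics/w18.png

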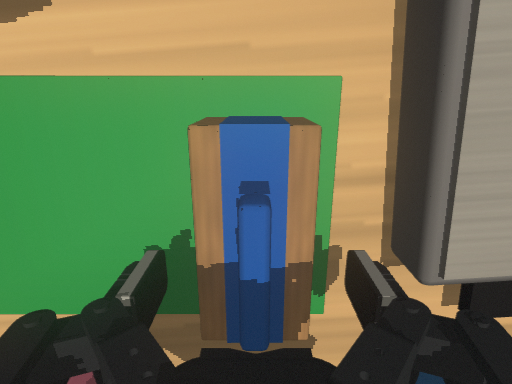

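Call:
play_rows(targets=[{"xyz":[0,0,0],"rotation":[0,0,0],"hand":20},{"xyz":[0,0,0],"rotation":[0,0,0],"hand":0},{"xyz":[0,0,0],"rotation":[0,0,0],"hand":0},{"xyz":[0,0,0],"rotation":[0,0,0],"hand":0},{"xyz":[0,0,0],"rotation":[0,0,0],"hand":0},{"xyz":[0,0,0],"rotation":[0,0,0],"hand":0}], grip_force=60)

```text
t: 45.68
ee_pos: [0.4916, -0.4426, 0.2393]
orientation: [-3.139, 0.114, -0.0]
ft_force: [-0.7, 0.6, 1.0]
opening: 0.0133
```

Call:
play_rows(targets=[{"xyz":[0,0,1],"rotation":[0,0,0],"hand":0},{"xyz":[0,0,5],"rotation":[0,0,0],"hand":0},{"xyz":[0,0,9.5],"rotation":[0,0,0],"hand":0},{"xyz":[0.5,1,13.5],"rotation":[0,0,0],"hand":0},{"xyz":[2,4,16.5],"rotation":[0,0,0.5],"hand":0},{"xyz":[3.8,8,18],"rotation":[0,0,1],"hand":0},{"xyz":[5.8,12,18],"rotation":[0,0,2],"hand":0},{"xyz":[7.8,16,18],"rotation":[0,0,3],"hand":0},{"xyz":[9.5,20,18],"rotation":[0,0,4],"hand":0},{"xyz":[10.5,24.5,18],"rotation":[0,0,5],"hand":0},{"xyz":[10.5,29,18],"rotation":[0,0,6],"hand":0},{"xyz":[10.5,33,17],"rotation":[0,0,6.5],"hand":0},{"xyz":[10.5,36.5,15.5],"rotation":[0,0,6.5],"hand":0},{"xyz":[10.5,38.4,14],"rotation":[0,0,6.5],"hand":0},{"xyz":[10.5,38.4,12],"rotation":[0,0,6.5],"hand":0},{"xyz":[10.5,38.4,10.5],"rotation":[0,0,6.5],"hand":0},{"xyz":[10.5,38.4,9.5],"rotation":[0,0,6.5],"hand":0},{"xyz":[10.5,38.4,8.8],"rotation":[0,0,6.5],"hand":0},{"xyz":[10.5,38.4,8.55],"rotation":[0,0,6.5],"hand":0},{"xyz":[10.5,38.4,8.5],"rotation":[0,0,6.5],"hand":0}])

```text
t: 48.18
ee_pos: [0.5966, -0.0588, 0.3246]
orientation: [3.141, 0.064, 0.001]
ft_force: [-0.1, 0.2, -1.7]
opening: 0.0131
```

Call:
play_rows(targets=[{"xyz":[0,0,0],"rotation":[0,0,0],"hand":0},{"xyz":[0,0,-0.1],"rotation":[0,0,0],"hand":0},{"xyz":[0,0,-0.2],"rotation":[0,0,0],"hand":0},{"xyz":[0,0,-0.25],"rotation":[0,0,0],"hand":0},{"xyz":[0,0,-0.25],"rotation":[0,0,0],"hand":0}])

```text
t: 48.8
ee_pos: [0.5966, -0.0587, 0.3217]
orientation: [3.141, 0.064, -0.0]
ft_force: [0.8, -0.9, -2.7]
opening: 0.0127
```

```bash
python3 - <<'E'
from workcell import env
from h import *
o=env.get_obs(); print(o["t"],o["ee_pos"],o["orientation"],o["opening"],o["ft_force"])
a=np.degrees(np.arctan2(o["orientation"][1],o["orientation"][0])); print("phi",2*a-90)
c=env.camera("side"); crop(c,170,100,150,140,4,"pics/s19.png")
E
```

```text
48.8 [ 0.59656878 -0.05867846  0.32166575] [ 3.14087995e+00  6.40809392e-02 -1.74484723e-04] 0.012663804819172118 [ 0.83756118 -0.89368277 -2.68148314]
phi -87.66240154225342
```

View pics/s19.png

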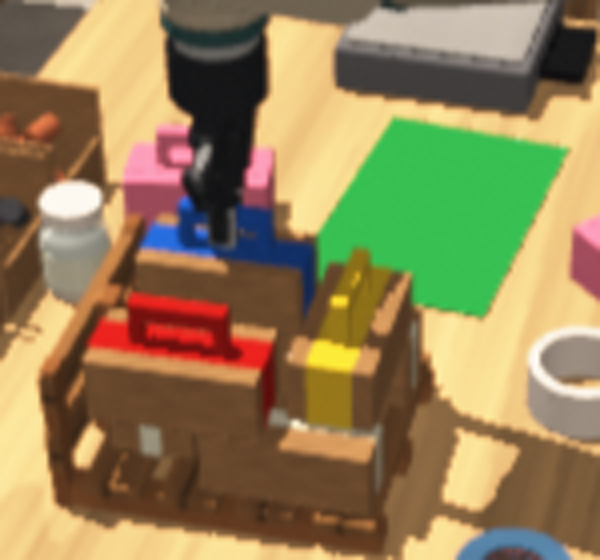

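Call:
play_rows(targets=[{"xyz":[0,0,-0.05],"rotation":[0,0,0],"hand":0},{"xyz":[0,0,-0.05],"rotation":[0,0,0],"hand":0},{"xyz":[0,0,-0.05],"rotation":[0,0,0],"hand":100},{"xyz":[0,0,-0.05],"rotation":[0,0,0],"hand":100},{"xyz":[0,0,-0.05],"rotation":[0,0,0],"hand":100},{"xyz":[0,0,2],"rotation":[0,0,0],"hand":100},{"xyz":[0,0,5],"rotation":[0,0,0],"hand":100},{"xyz":[-3,3,8.5],"rotation":[0,0,0.2],"hand":100},{"xyz":[-6.4,5.95,10.3],"rotation":[0,0,0.2],"hand":100},{"xyz":[-6.4,5.95,10.3],"rotation":[0,0,0.2],"hand":100},{"xyz":[-6.4,5.95,10.3],"rotation":[0,0,0.2],"hand":100}])

```text
t: 50.22
ee_pos: [0.5327, 0.0007, 0.4245]
orientation: [3.14, 0.07, 0.0]
ft_force: [0.4, 0.3, -0.5]
opening: 0.0854
```

```bash
python3 - <<'E'
from workcell import env
from h import *
o=env.get_obs(); print(o["t"],o["ee_pos"],o["orientation"],o["ft_force"])
c=env.camera("wrist"); np.savez("w20.npz",**c); cv2.imwrite("pics/w20.png",c["pixels"][:,:,::-1])
for f in ["w1.npz","w20.npz"]:
    c=dict(np.load(f)); P=cloud(c); D=c["depth"]>0
    print(f)
    sk=D&(P[...,0]>.4)&(P[...,0]<.68)&(abs(P[...,1])<.13)
    for o in comps(P,sk&(abs(P[...,2]-.140)<.005),1000): show("top",o)
    for o in comps(P,sk&(abs(P[...,2]-.1765)<.005),300): show("hd",o)
E
```

```text
50.225 [0.53268452 0.00065301 0.42452129] [3.14047116e+00 6.96705116e-02 1.00476133e-04] [ 0.40986244  0.28141829 -0.54789691]
w1.npz
top 11186 mean [ 0.6027 -0.0559  0.1398] rect [ 0.5961 -0.0588] [0.1308 0.0666] 2.29 pca 1.77
top 11041 mean [0.5962 0.0661 0.1399] rect [0.5891 0.0686] [0.1311 0.0662] 3.11 pca 3.94
top 7155 mean [0.4879 0.0007 0.14  ] rect [0.4799 0.0006] [0.0666 0.1311] 1.47 pca 91.24
hd 2279 mean [ 0.5984 -0.0577  0.1762] rect [ 0.5966 -0.0586] [0.0733 0.0145] 2.53 pca 2.27
hd 2277 mean [0.5914 0.0677 0.1763] rect [0.5893 0.0685] [0.0731 0.0146] 3.1 pca 3.11
hd 1560 mean [4.816e-01 3.000e-04 1.761e-01] rect [4.802e-01 3.000e-04] [0.0145 0.0735] 1.81 pca 91.35
w20.npz
top 11149 mean [ 0.6033 -0.0567  0.1398] rect [ 0.5967 -0.0597] [0.1311 0.0665] 2.38 pca 1.64
top 11123 mean [0.5965 0.0653 0.1399] rect [0.5895 0.0676] [0.1312 0.0662] 2.94 pca 3.75
top 7149 mean [0.4884 0.0012 0.14  ] rect [0.4804 0.0009] [0.0667 0.1311] 1.62 pca 91.55
hd 2266 mean [ 0.5985 -0.0586  0.1762] rect [ 0.5966 -0.0596] [0.0735 0.0147] 2.49 pca 2.31
hd 2271 mean [0.5919 0.0668 0.1763] rect [0.59   0.0675] [0.0728 0.0148] 2.7 pca 3.09
hd 1563 mean [0.4818 0.001  0.1761] rect [0.4804 0.0011] [0.0146 0.0735] 1.77 pca 91.48
```

View pics/w20.png

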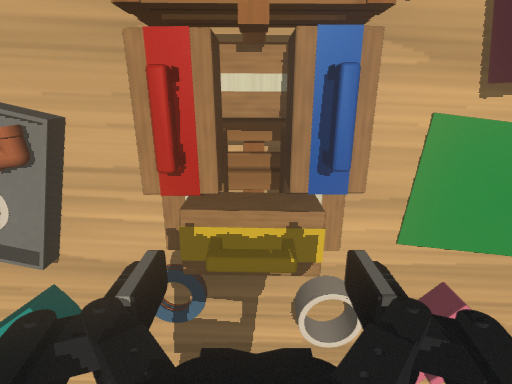

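All three cartons are back within about 1 mm and 0.2°. I'll retreat and do a final top and side check.

Call:
play_rows(targets=[{"xyz":[-3,-4,1],"rotation":[0,0,0],"hand":100},{"xyz":[-6,-8,1],"rotation":[0,0,0],"hand":100},{"xyz":[-9,-12.5,1],"rotation":[0,0,0],"hand":100},{"xyz":[-12,-17,1],"rotation":[0,0,0],"hand":100},{"xyz":[-15,-21.5,1],"rotation":[0,0,0],"hand":100},{"xyz":[-18,-26,1],"rotation":[0,0,0],"hand":100},{"xyz":[-20,-30,1],"rotation":[0,0,0],"hand":100},{"xyz":[-20,-30,1],"rotation":[0,0,0],"hand":100},{"xyz":[-20,-30,1],"rotation":[0,0,0],"hand":100}])

```text
t: 51.4
ee_pos: [0.3327, -0.2996, 0.434]
orientation: [-3.14, -0.068, 0.001]
ft_force: [-0.3, -0.0, 0.6]
opening: 0.0852
```

```bash
python3 - <<'E'
from workcell import env
from h import *
o=env.get_obs(); print(o["t"],o["ee_pos"],o["ft_force"])
c=env.camera("top"); cv2.imwrite("pics/t21.png",c["pixels"][:,:,::-1])
cd(c); P=cloud(c); D=c["depth"]>0
sk=D&(P[...,0]>.4)&(P[...,0]<.68)&(abs(P[...,1])<.13)
for o in comps(P,sk&(abs(P[...,2]-.140)<.005),150): show("top",o)
c=env.camera("side"); cv2.imwrite("pics/s21.png",c["pixels"][:,:,::-1])
E
```

```text
51.4 [ 0.33272197 -0.2996253   0.43397301] [-0.32217387 -0.00720998  0.60866691]
disc [0.4495 0.3634 0.0345]
cpl ((0.44832685589790344, 0.3616173565387726), 0.02357715368270874) (0.4481620490550995, 0.3614928722381592) 0.0539995391722602
top 990 mean [0.5879 0.0677 0.139 ] rect [0.5904 0.0681] [0.1318 0.0637] 3.09 pca 3.21
top 999 mean [ 0.5938 -0.0595  0.139 ] rect [ 0.5967 -0.0603] [0.1308 0.0647] 2.09 pca 1.97
top 1084 mean [0.4786 0.0018 0.1391] rect [0.4807 0.0012] [0.0666 0.1281] 2.02 pca 90.64
```

View pics/t21.png

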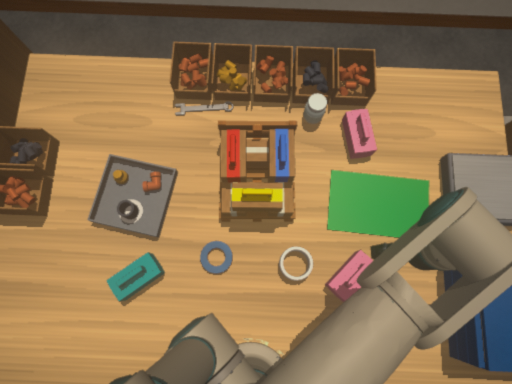

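View pics/s21.png

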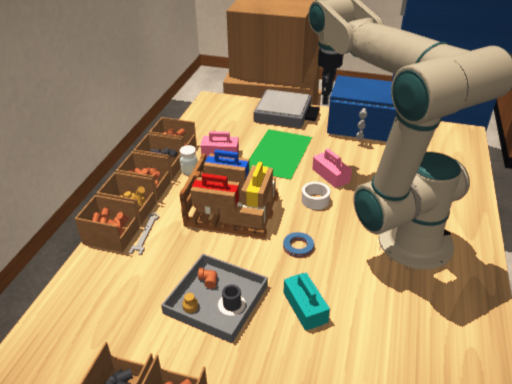

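```bash
python3 -c "
from workcell import env
print(env.close_job())"
```

```text
the job is handed in; nothing more can be done
None
```

The job is done and handed in at about 51 s of the 144 s allowed. Blue, red and yellow went onto the green mat. While they stood there I fetched the coupling and stood it upright on the white disc, then returned yellow, red and blue to their own places.

**Cartons:** Against the first pictures, the wrist camera puts all three back within about 1 mm and about 0.2°. The top camera agrees for red and yellow, but shows blue about 1.8 mm off in y. They are upright, and each colour is in its old place.

**Coupling:** I regripped it once, because the first check showed it about 2 mm off. It is now about 1 mm off the disc centre by the wrist camera and about 2 mm by the top camera; the two cameras disagree by about their calibration error.

**Tray and surroundings:** In the pictures the elbow, the reducer and the look-alikes are where they were. The gripper is clear of everything.

**Force:** The highest wrist force I saw was about 34 N, for a moment, as yellow touched down on the mat. I only saw the reading at the end of each move call. Yellow did not shift in the grip, and I made the later set-downs slower.

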